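# Collect the washed mincer plates on their rod

## Robot

A 6-joint arm with a two-finger parallel gripper is mounted at the origin on the work surface. World frame = base frame: x ahead of the robot, y to its left, z up, the work surface at z = 0. Lengths are in m, angles in rad, forces in N, time in s.
With the tool pointing down it reaches from about 0.35 to 0.725 m from the base axis. Payload 6 kg.
Tool frame: the origin (TCP) lies midway between the tips of the shut fingers; the grasp point (between the pads) lies behind it (bot.grasp_offset is the z of the grasp point in the tool frame, in m); z points along the fingers, y is the direction in which the jaws open and shut (so a half turn about z gives the same grasp; the last joint's range is limited). The gripper opens to 85 mm and grips with 20 to 120 N. Pads are 22 mm wide; open, the fingers measure 114 mm over their backs; the gripper's body (76 mm by 85 mm) begins 54 mm behind the grasp point. The pads swing forward as they close: fully open they stand 13 mm farther back than shut.
Start: joints at [-0.84, 0.04, 0.085, 0, -1.615, -0.334], TCP at [0.232, -0.553, 0.231] pointing down, gripper open.
Joint ranges: [-2.56, 2.56], [-1.29, 2.01], [-1.08, 1.49], [-3.29, 1.98], [-2.81, -0.18], [-2.99, 2.99]. Speed limits (rad/s): [2.57, 2.57, 3.01, 3.14, 3.14, 3.14].

## Interface

Orientations are given as a unit quaternion [w, x, y, z].
In Python, from workcell import bot gives the robot as it stands.
- The arm moves only by the tool send_rows, never from a script. Its argument "targets" is a list of rows, each an object with "translation": the shift along the tool's x, y, z in units of 25 mm (1.0 is 25 mm), a list of three; "angular": the turn, a rotation vector about the tool's x, y, z in units of 6 degrees (1.0 is 6 degrees), a list of three; "fingers": the opening, from 0 (shut) to 1 (fully open). In form: [{"translation": [tx, ty, tz], "angular": [ax, ay, az], "fingers": fingers}, ...]. A call has 1 to 12 rows; each row shifts and turns the commanded pose from where the row before left it, along the tool's axes as they then stand; what a row does not reach is not made up. A row lasts 1/8 s, in which the tool goes at most 62.5 mm and 10.7 degrees, less where a joint would pass 70% of its speed; a pose out of reach is approached as far as the arm can. A call is refused whole if a number of a shift passes 1 or a number of a turn 1, either way. A call with a gripper value outside its range is refused whole. The fingers move at their own pace and stop on an object; "squeeze" is the grip in N (left out, the last holds). Time passes only in rows, so rows that do not move let the fingers close. It gives the time, the measured TCP pose, the force and the opening at its end, in the units of the state.
- bot.sense(): the state, without advancing time (a new reading comes with each control period).
- bot.camera(name): name is "scene" or "top"; returns a dict with "img" (480x640x3 uint8, red, green, blue), "z_map" (480x640 float32, m along the optical axis (not along the pixel's ray), 0 where there is no reading), "fx", "fy", "cx", "cy" (pixels), "eye" and "attitude" of the camera in the world. Camera axes: x right, y down, z forward; pixel columns grow to the right and rows downward; lengths in m; the calibration is good to about 2 mm. A picture is of the moment at which its call begins.
- bot.job_done(): hands the job in, once; it reports no verdict.
The state is a dict: "time_s": time; "joint_positions": joint angles; "qvel": joint speeds; "tau": joint torques, N m; "tcp_pos": TCP position; "tool_rot": TCP orientation; "contact_force": force on the tool from outside, world axes, zero at the start; "torque": the same for the moment, N m; "finger_gap": opening from 0.0 (shut) to 1.0 (fully open).
Only numpy, scipy, OpenCV 4.12 (cv2) and the standard library are available. Lean on these libraries where they do the work, as an engineer would, in place of code of your own. Each camera call takes 0.05 s, during which the arm holds its last target.

## Task

The three mincer plates have drained. Take the plate rod from its stand by its grip, run it up through the centre holes of all three plates while they stand in the rack, and lift them out together on the rod. Then gently lay the rod, with the three plates on it, back in both notches of its stand as it lay before, and leave the jar lids and everything else where they are.

Things in the scene. Friction and masses are not known exactly. Their poses are not given: they have to be found in the camera images.
- rod: plate rod: steel skewer with a black grip, 110 g, lying level in the stand. Origin on its axis mid-grip, x to the point. Grip x = -35 to 35 mm, 16 mm wide (y), 20 high (z); bare neck 8 mm dia. to x = 60; stop collar 26 mm dia. to 63; shank 8 mm dia. to 147, tapering to a 2 mm point at 165
- rod_tip (a point): the very point of the rod, on its axis
- stand: rod stand (fixed): steel drip tray 132 x 96 x 14 mm with two uprights 3 mm thick and 60 wide, each ending in a V notch open upward (90 degrees, arms up to 110 mm high, 42 mm apart there). Origin on the table under the middle of the tray's far edge; x is the way the rod points, z up; tray x = -132 to 0. Uprights at x = -110 (holds the rod's bare neck) and x = -20 mm (holds the shank near the point)
- stand_home (a point): where the rod's origin belongs when it lies home in the notches: on the stand's centre line, x = -158 mm in the stand's frame, 95 mm above the table; the rod then lies level along the stand's x. A centimetre either way along x is no harm
- rack: drain rack (fixed): drip pan 162 (x) x 265 (y) x 100 mm high, origin on the table under its centre, z up. On it two lanes of wire rails (y = +65 mm: mincer plates; y = -65: jar lids) climb at 28 degrees towards +x, from the near rim up to x = 57, z = 178 mm
- rack_lane (a point): middle of the plates' lane, at the foot of its rails. Discs stand on two rails between pairs of 4 mm wire posts, square to the rails, 18 mm apart along them, 26 mm either side of the lane's middle, reaching 8 mm above the discs' centres. Nothing stands before or behind the holes. A disc clears the posts when lifted 35 mm square to the rails
- plate_fine: steel mincer plate with many 4 mm perforations, 70 mm dia., 7 mm thick, 15 mm centre hole, about 120 g. Origin at the hole's centre, z its axis. Loose in the lowest slot of its lane, tipped 28 degrees to the rack's -x, z pointing uphill along the rails; centre at (-75, 65, 146) mm in the rack's frame. The three holes are in line, 18 mm apart
- plate_medium: steel mincer plate with 7 mm perforations, 70 mm dia., 7 mm thick, 15 mm centre hole, about 120 g. Origin at the hole's centre, z its axis. Loose in the middle slot of its lane, tipped 28 degrees to the rack's -x, z pointing uphill along the rails; centre at (-59, 65, 154) mm in the rack's frame. The three holes are in line, 18 mm apart
- plate_coarse: steel mincer plate with eight 12 mm perforations, 70 mm dia., 7 mm thick, 15 mm centre hole, about 120 g. Origin at the hole's centre, z its axis. Loose in the highest slot of its lane, tipped 28 degrees to the rack's -x, z pointing uphill along the rails; centre at (-43, 65, 162) mm in the rack's frame. The three holes are in line, 18 mm apart
- lid0: plastic jar lid without a hole, 70 mm in diameter, 10 mm thick, in the lowest slot of the rack's other lane; bystander. Origin at its centre
- lid1: the same, two slots higher; bystander
- ring_nut: the mincer's ring nut, 104 mm over its lugs, 24 mm high, lying at the middle of the table; bystander. Origin at the centre of its underside
- cross_knife: the mincer's four-winged knife, 62 mm across, 12 mm high, lying flat at the left of the table; bystander. Origin at the centre of its underside
- spice_jar: spice jar with a red cap, 64 mm in diameter, 130 mm high; bystander. Origin at the centre of its underside
- tub: clear measuring tub, 150 mm in diameter, 160 mm high; bystander. Origin at the centre of its underside
Things that resemble listed ones, but are neither listed nor needed, are in the scene too. What is shaped like the rod but blue or turquoise is not meant.

How it is judged:
By the outcome, as a careful person would: the job done as asked, in the order asked, and still so for the second after the job is handed in, with the robot touching nothing.
It also fails if it takes over 54 s, if anything falls off the work surface, if the arm or the gripper's body presses on something with over 40 N, if the wrist force passes 120 N, or if a joint passes its speed limit or range.

## Working session

There is one attempt and no reset: what is moved stays moved. The work goes in short steps, Python scripts to look and compute and a tool call to move; the robot and the scene stay as the last step left them, time stands still between calls to the robot, and variables do not carry over. Pictures are saved under pics/ and viewed, and the job is handed in when it is done.

Besides the shell and the picture viewer there is one more tool, called after "Call:" by a JSON object that holds its "api" and its "payload", one argument or row to a line. send_rows: Moves the arm, as the interface text tells. Its arguments: {"type":"object","properties":{"targets":{"type":"array"},"squeeze":{"type":"number"}},"required":["targets"]}

```bash
ls; mkdir -p pics
python3 - <<'E'
from workcell import bot
import cv2,numpy as np
print(bot.sense(), bot.grasp_offset)
for n in ("scene","top"):
    c=bot.camera(n)
    cv2.imwrite(f"pics/{n}0.png",c["img"][:,:,::-1]); np.savez(f"{n}0.npz",**c)
    print(n,c["fx"],c["fy"],c["cx"],c["cy"],c["eye"],c["attitude"])
E
```

```text
pics
{'time_s': 0.0, 'joint_positions': array([-8.40298049e-01,  4.07955085e-02,  8.38202536e-02, -5.03432139e-04,
       -1.61550035e+00, -3.33686977e-01]), 'qvel': array([-8.15944788e-04,  7.71857552e-04, -8.25124028e-04,  7.57488324e-05,
        3.89669396e-04, -1.49118979e-04]), 'tau': array([-1.76899215e-03, -3.68205500e+01,  3.47415698e+01,  6.93256438e+00,
       -5.46044364e-03, -2.56878883e-05]), 'tcp_pos': array([ 0.23184129, -0.55303972,  0.2302855 ]), 'tool_rot': array([-2.09274777e-04, -1.97117255e-01,  9.80379528e-01,  8.51140886e-04]), 'contact_force': array([-0.42839672,  0.39002899, -0.72772133]), 'torque': array([-0.00963156,  0.01471645, -0.00788005]), 'finger_gap': 0.9973615912016178} -0.0187
scene 578.4705843553432 578.4705843553432 323.22484188818396 248.77681958236482 [1.45671555 0.07871409 1.07511461] [-0.25822974  0.64007285  0.67057637 -0.2719402 ]
top 543.819591444419 543.819591444419 327.2979277280739 241.26552365622774 [0.38270502 0.04536153 1.36521767] [ 0.03481418 -0.70102496  0.71109743 -0.04113907]
```

View pics/scene0.png

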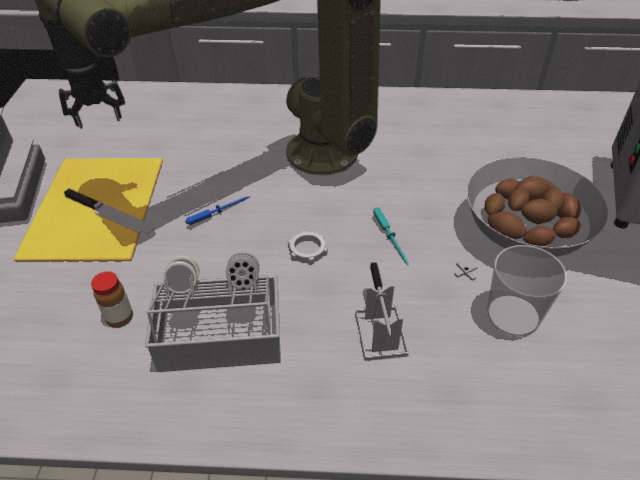

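View pics/top0.png

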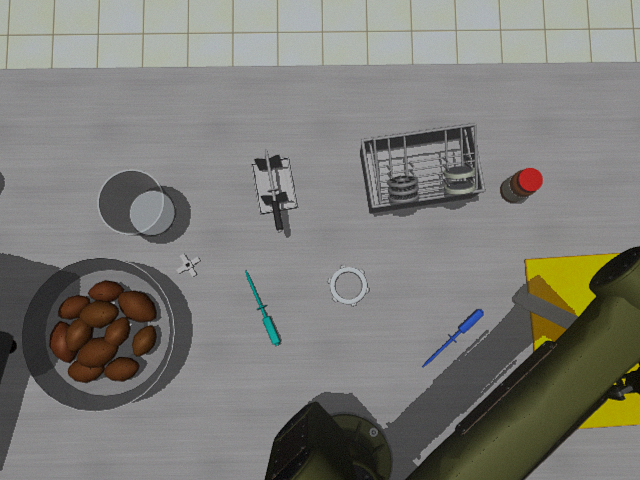

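```bash
cat > h.py <<'E'
import numpy as np,cv2
from scipy.spatial.transform import Rotation as R
def RQ(q): return R.from_quat([q[1],q[2],q[3],q[0]])
def cloud(c):
    z=c["z_map"]; v,u=np.mgrid[:480,:640]
    p=np.stack([(u-c["cx"])/c["fx"]*z,(v-c["cy"])/c["fy"]*z,z],-1)
    return RQ(c["attitude"]).apply(p.reshape(-1,3)).reshape(480,640,3)+c["eye"], z>0
def proj(c,P):
    p=RQ(c["attitude"]).inv().apply(np.atleast_2d(P)-c["eye"])
    return np.c_[p[:,0]/p[:,2]*c["fx"]+c["cx"],p[:,1]/p[:,2]*c["fy"]+c["cy"]]
E
python3 - <<'E'
from h import *
for n,(a,b,w,h) in {"top":(230,120,270,130),"scene":(130,240,290,130)}.items():
    c=dict(np.load(n+"0.npz")); P,ok=cloud(c)
    print(n,P[430,100] if n=="scene" else P[100,400])
    im=c["img"][b:b+h,a:a+w,::-1]; s=800//w+ (0)
    cv2.imwrite(f"pics/{n}z.png",cv2.resize(im,(800,int(h*800/w)),interpolation=cv2.INTER_CUBIC))
c=dict(np.load("top0.npz"));P,ok=cloud(c)
for u,v in [(278,218),(267,160),(255,190),(402,185),(362,140),(475,126),(483,190),(371,212),(350,286)]: print(u,v,P[v,u].round(4))
E
```

```text
top [ 8.96711648e-01 -1.62431622e-01  2.21151408e-04]
scene [ 0.93653004 -0.39313507 -0.00362684]
278 218 [0.5746 0.1475 0.1069]
267 160 [0.717  0.1741 0.0936]
255 190 [0.6634 0.2141 0.0019]
402 185 [ 0.6314 -0.1321  0.1913]
362 140 [ 0.7594 -0.053   0.1065]
475 126 [ 0.7654 -0.3011  0.1835]
483 190 [ 0.6351 -0.336   0.1057]
371 212 [ 0.5995 -0.078   0.0227]
350 286 [ 0.4165 -0.0232 -0.0005]
```

View pics/topz.png

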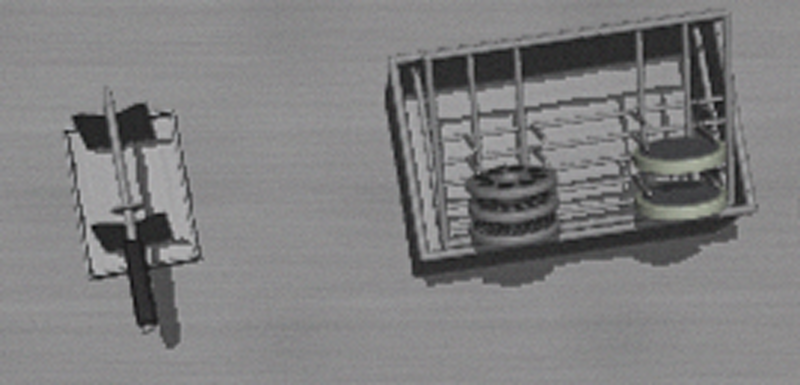

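View pics/scenez.png

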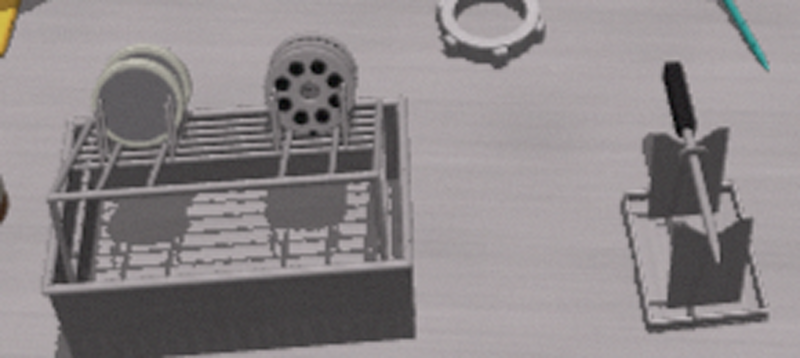

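Run:
```python
from h import *
for n in ("top","scene"):
    c=dict(np.load(n+"0.npz")); P,ok=cloud(c)
    X,Y,Z=P[...,0],P[...,1],P[...,2]
    img=c["img"].astype(int)
    m=ok&(X>.54)&(X<.82)&(Y<-.03)&(Y>-.37)&(Z>.092)&(Z<.106)
    q=P[m][:,:2]; r=cv2.minAreaRect((q*1000).astype(np.float32)); print(n,"rack",m.sum(),r); print(cv2.boxPoints(r).round(1).tolist())
    # rod
    m=ok&(X>.5)&(X<.8)&(Y<.22)&(Y>.08)&(Z>.085)&(Z<.12)
    print("rod pts",m.sum())
    g=m&(img.max(-1)<50)&(Z>.1)&(X<.62)
    q=P[g]; ext=cv2.minAreaRect((q[:,:2]*1000).astype(np.float32)); print("grip",len(q),q.mean(0),ext, np.median(q[:,2]))
    s=m&(X>.64)&(img.max(-1)>70)
    q=P[s]; 
    vx=cv2.fitLine(q.astype(np.float32),cv2.DIST_HUBER,0,1e-3,1e-3).ravel(); print("shank",len(q),vx, q[:,0].min(),q[:,0].max())
    gg=np.r_[q,P[g]]
    vx=cv2.fitLine(gg[:,:2].astype(np.float32),cv2.DIST_HUBER,0,1e-3,1e-3).ravel(); print("all",vx,np.degrees(np.arctan2(vx[1],vx[0])), ((gg[:,:2]-vx[2:])@vx[:2]).min(), ((gg[:,:2]-vx[2:])@vx[:2]).max())
```

```text
top rack 904 ((697.8348999023438, -195.9757537841797), (170.63751220703125, 273.9870300292969), 7.7127580642700195)
[[594.9000244140625, -71.69999694824219], [631.7000122070312, -343.20001220703125], [800.7999877929688, -320.29998779296875], [764.0, -48.79999923706055]]
rod pts 547
grip 138 [0.58485452 0.15031054 0.10486403] ((582.504638671875, 150.38442993164062), (66.7584228515625, 15.796721458435059), 9.49299144744873) 0.1048507655582902
shank 147 [ 0.98628694  0.1648048  -0.00879772  0.67397577  0.16542573  0.09858067] 0.6405841307698421 0.7441318620693906
all [0.98528343 0.17092842 0.59933305 0.15274209] 9.841804 -0.05034422374357382 0.14713159633778922
scene rack 1242 ((703.3018188476562, -191.5229949951172), (173.732177734375, 273.18365478515625), 7.782654285430908)
[[598.7000122070312, -68.0], [635.7000122070312, -338.6000061035156], [807.9000244140625, -315.1000061035156], [770.9000244140625, -44.400001525878906]]
rod pts 736
grip 113 [0.58879219 0.15311866 0.10362361] ((588.5125732421875, 152.6674041748047), (62.55294418334961, 13.68336296081543), 9.432184219360352) 0.10348243930670853
shank 279 [ 0.9646953   0.2632048  -0.00928711  0.6970657   0.17152554  0.09864163] 0.6403194050399958 0.7479418039543106
all [0.98439384 0.1759796  0.638511   0.16130263] 10.13567 -0.08197499349620403 0.11124010673936138
```

```bash
cat >> h.py <<'E'
def pose():
    from workcell import bot
    s=bot.sense(); return np.array(s["tcp_pos"]),RQ(s["tool_rot"]).as_matrix(),s
def rodR(yaw,pitch):
    "tool matrix with x = -rod dir, rod dir yaw (deg), pitched up (deg)"
    a,b=np.radians([yaw,pitch]); d=np.array([np.cos(a)*np.cos(b),np.sin(a)*np.cos(b),np.sin(b)])
    y=np.array([-np.sin(a),np.cos(a),0]); x=-d
    return np.stack([x,y,np.cross(x,y)],1)
def plan(p0,R0,p1,R1,v=.8,w=.8,dec=2):
    "rows straight from pose0 to pose1; returns rows & the pose they give"
    dp=np.abs(R0.T@(p1-p0)).max()/.025; rv=R.from_matrix(R0.T@R1).as_rotvec()/np.radians(6)
    n=max(1,int(np.ceil(max(dp/v,np.abs(rv).max()/w)))); p,Q=p0.copy(),R0.copy(); rows=[]
    while True:
        k=n-len(rows)
        if k==0: break
        t=np.round(Q.T@(p1-p)/k/.025,dec); a=np.round(R.from_matrix(Q.T@R1).as_rotvec()/k/np.radians(6),dec)
        rows.append((t.tolist(),a.tolist())); p=p+Q@t*.025; Q=Q@R.from_rotvec(a*np.radians(6)).as_matrix()
    for r in rows: print(r)
    print("end err mm",((p-p1)*1000).round(2)); return p,Q
E
python3 - <<'E'
from h import *
p,Q,s=pose()
p,Q=plan(p,Q,np.array([.30,-.45,.32]),rodR(9.9,0),1,.8)
print();plan(p,Q,np.array([.588,.152,.22]),rodR(9.9,0),.95)
E
```

```text
([-0.82, 0.55, -0.72], [0.0, -0.0, 0.43])
([-0.8, 0.59, -0.72], [0.0, -0.0, 0.43])
([-0.77, 0.62, -0.71], [0.0, -0.0, 0.43])
([-0.74, 0.66, -0.72], [0.01, -0.0, 0.42])
([-0.71, 0.69, -0.71], [0.0, -0.0, 0.43])
end err mm [ 0.06  0.14 -0.04]

([-0.67, 0.95, 0.17], [0.0, -0.0, -0.0])
([-0.67, 0.94, 0.17], [0.0, -0.0, -0.0])
([-0.67, 0.95, 0.17], [0.0, -0.0, -0.0])
([-0.67, 0.94, 0.17], [0.0, -0.0, -0.0])
([-0.67, 0.95, 0.17], [0.0, -0.0, -0.0])
([-0.67, 0.94, 0.18], [0.0, -0.0, -0.0])
([-0.67, 0.95, 0.17], [0.0, -0.0, -0.0])
([-0.67, 0.94, 0.18], [0.0, -0.0, -0.0])
([-0.67, 0.95, 0.17], [0.0, -0.0, -0.0])
([-0.68, 0.94, 0.18], [0.0, -0.0, -0.0])
([-0.67, 0.95, 0.17], [0.0, -0.0, -0.0])
([-0.68, 0.94, 0.18], [0.0, -0.0, -0.0])
([-0.67, 0.95, 0.17], [0.0, -0.0, -0.0])
([-0.68, 0.94, 0.18], [0.0, -0.0, -0.0])
([-0.67, 0.95, 0.17], [0.0, -0.0, -0.0])
([-0.68, 0.94, 0.18], [0.0, -0.0, -0.0])
([-0.67, 0.95, 0.17], [0.0, -0.0, -0.0])
([-0.68, 0.94, 0.18], [0.0, -0.0, -0.0])
([-0.67, 0.95, 0.17], [0.0, -0.0, -0.0])
([-0.68, 0.94, 0.18], [0.0, -0.0, -0.0])
([-0.67, 0.95, 0.17], [0.0, -0.0, -0.0])
([-0.68, 0.94, 0.18], [0.0, -0.0, -0.0])
([-0.67, 0.95, 0.17], [0.0, -0.0, -0.0])
end err mm [-0.14  0.09  0.07]
```

Call:
{"api": "send_rows", "payload": {
  "targets": [
    {"translation": [-0.82, 0.55, -0.72], "angular": [0, 0, 0.43], "fingers": 1},
    {"translation": [-0.8, 0.59, -0.72], "angular": [0, 0, 0.43], "fingers": 1},
    {"translation": [-0.77, 0.62, -0.72], "angular": [0, 0, 0.43], "fingers": 1},
    {"translation": [-0.74, 0.66, -0.72], "angular": [0, 0, 0.43], "fingers": 1},
    {"translation": [-0.71, 0.69, -0.72], "angular": [0, 0, 0.43], "fingers": 1}
  ]
}}

```text
time_s: 0.72
tcp_pos: [0.3004, -0.4492, 0.3214]
tool_rot: [-0.0, -0.085, 0.996, 0.0]
contact_force: [-0.3, 0.4, -0.8]
finger_gap: 1.002
```

Call:
{"api": "send_rows", "payload": {
  "targets": [
    {"translation": [-0.67, 0.95, 0.1], "angular": [0, 0, 0], "fingers": 1},
    {"translation": [-0.67, 0.95, 0.1], "angular": [0, 0, 0], "fingers": 1},
    {"translation": [-0.67, 0.95, 0.1], "angular": [0, 0, 0], "fingers": 1},
    {"translation": [-0.67, 0.95, 0.1], "angular": [0, 0, 0], "fingers": 1},
    {"translation": [-0.67, 0.95, 0.1], "angular": [0, 0, 0], "fingers": 1},
    {"translation": [-0.67, 0.95, 0.1], "angular": [0, 0, 0], "fingers": 1},
    {"translation": [-0.67, 0.95, 0.1], "angular": [0, 0, 0], "fingers": 1},
    {"translation": [-0.67, 0.95, 0.1], "angular": [0, 0, 0], "fingers": 1},
    {"translation": [-0.67, 0.95, 0.1], "angular": [0, 0, 0], "fingers": 1},
    {"translation": [-0.67, 0.95, 0.1], "angular": [0, 0, 0], "fingers": 1},
    {"translation": [-0.67, 0.95, 0.1], "angular": [0, 0, 0], "fingers": 1}
  ]
}}

```text
time_s: 2.1
tcp_pos: [0.4372, -0.1602, 0.2934]
tool_rot: [-0.0, -0.086, 0.996, 0.0]
contact_force: [-0.5, -0.5, 0.7]
finger_gap: 1.0
```

Call:
{"api": "send_rows", "payload": {
  "targets": [
    {"translation": [-0.67, 0.95, 0.1], "angular": [0, 0, 0], "fingers": 1},
    {"translation": [-0.67, 0.95, 0.1], "angular": [0, 0, 0], "fingers": 1},
    {"translation": [-0.67, 0.95, 0.1], "angular": [0, 0, 0], "fingers": 1},
    {"translation": [-0.67, 0.95, 0.1], "angular": [0, 0, 0], "fingers": 1},
    {"translation": [-0.67, 0.95, 0.1], "angular": [0, 0, 0], "fingers": 1},
    {"translation": [-0.67, 0.95, 0.1], "angular": [0, 0, 0], "fingers": 1},
    {"translation": [-0.67, 0.95, 0.1], "angular": [0, 0, 0], "fingers": 1},
    {"translation": [-0.67, 0.95, 0.1], "angular": [0, 0, 0], "fingers": 1},
    {"translation": [-0.67, 0.95, 0.1], "angular": [0, 0, 0], "fingers": 1},
    {"translation": [-0.67, 0.95, 0.1], "angular": [0, 0, 0], "fingers": 1},
    {"translation": [-0.67, 0.95, 0.1], "angular": [0, 0, 0], "fingers": 1},
    {"translation": [-0.67, 0.84, 0.1], "angular": [0, 0, 0], "fingers": 1}
  ]
}}

```text
time_s: 3.6
tcp_pos: [0.5873, 0.1527, 0.2633]
tool_rot: [-0.0, -0.086, 0.996, -0.0]
contact_force: [-0.5, -0.1, 0.7]
finger_gap: 1.0
```

Run:
```python
from h import *
p,Q,s=pose(); print(s["time_s"],p,Q.round(4),s["joint_positions"].round(3))
from workcell import bot
for n in ("scene","top"):
    c=bot.camera(n); np.savez(f"{n}1.npz",**c)
    uv=proj(c,p)[0]; print(n,uv)
    im=c["img"][:,:,::-1].copy()
    u,v=uv.astype(int); a,b=max(0,u-80),max(0,v-60); crop=cv2.resize(im[b:b+120,a:a+160],None,fx=5,fy=5,interpolation=cv2.INTER_CUBIC)
    cv2.circle(crop,(int((uv[0]-a+.5)*5),int((uv[1]-b+.5)*5)),4,(0,0,255),1)
    # predicted finger tip midpoints? mark
    cv2.imwrite(f"pics/{n}1.png",crop)
```

```text
3.6 [0.58726088 0.15269742 0.26325408] [[-9.853e-01 -1.711e-01 -6.000e-04]
 [-1.711e-01  9.853e-01 -1.000e-04]
 [ 6.000e-04  0.000e+00 -1.000e+00]] [ 0.584  0.065  0.169 -0.    -1.675 -1.983]
scene [380.07714837 220.76832099]
top [269.17367944 200.53523107]
```

View pics/scene1.png

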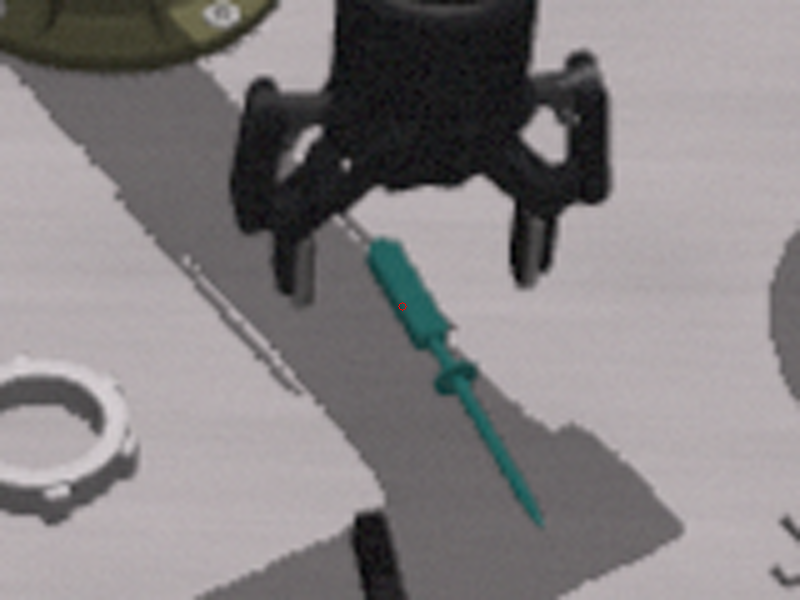

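View pics/top1.png

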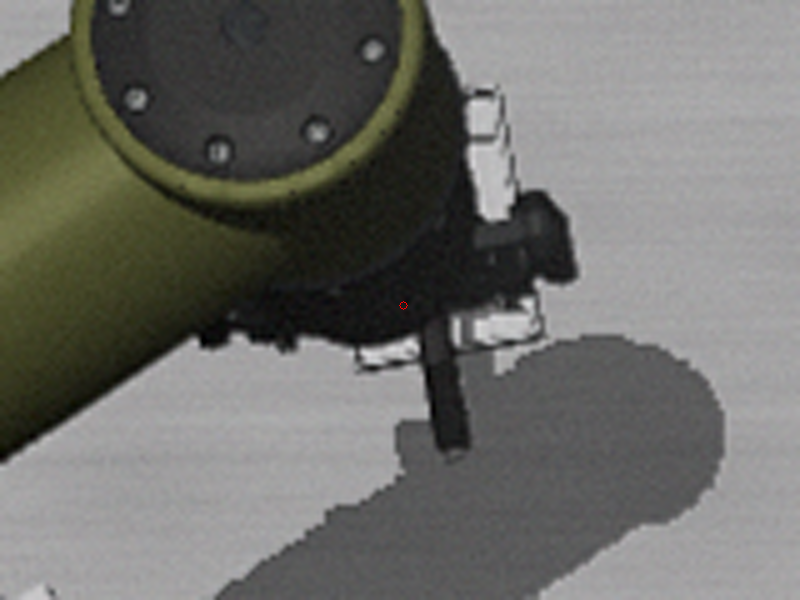

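Run:
```python
from h import *
p,Q,s=pose()
c=dict(np.load("scene1.npz"));P,ok=cloud(c)
T=(P-p)@Q
m=ok&(T[...,2]>-.035)&(T[...,2]<.02)&(np.abs(T[...,1])<.075)&(np.abs(T[...,0])<.04)
for sgn in (1,-1):
    q=T[m&(T[...,1]*sgn>0)]; print(sgn,len(q),"min",q.min(0).round(4),"max",q.max(0).round(4),"med",np.median(q,0).round(4))
    for z0 in (-.03,-.025,-.02,-.015):
        k=q[(abs(q[:,2]-z0)<.0025)]; 
        if len(k): print(z0,len(k),k[:,1].min().round(4),k[:,1].max().round(4),k[:,0].min().round(4),k[:,0].max().round(4))
```

```text
1 62 min [-0.014   0.0432 -0.035 ] max [ 0.0116  0.0579 -0.0139] med [-0.007   0.0459 -0.0273]
-0.03 19 0.0441 0.0558 -0.014 0.0116
-0.025 19 0.0432 0.0579 -0.0125 0.0101
-0.02 10 0.044 0.054 -0.0135 0.0086
-0.015 4 0.044 0.0448 -0.0046 0.005
-1 48 min [-0.0146 -0.0554 -0.0349] max [-0.0002 -0.0408 -0.0134] med [-0.0086 -0.0474 -0.027 ]
-0.03 15 -0.0546 -0.0422 -0.0146 -0.0002
-0.025 16 -0.0544 -0.0408 -0.0131 -0.0038
-0.02 7 -0.0524 -0.0408 -0.0122 -0.0051
-0.015 2 -0.0474 -0.0464 -0.0072 -0.0012
```

Call:
{"api": "send_rows", "payload": {
  "targets": [
    {"translation": [0, -0.05, 0.9], "angular": [0, 0, 0], "fingers": 1},
    {"translation": [0, 0, 0.9], "angular": [0, 0, 0], "fingers": 1},
    {"translation": [0, 0, 0.9], "angular": [0, 0, 0], "fingers": 1},
    {"translation": [0, 0, 0.9], "angular": [0, 0, 0], "fingers": 1},
    {"translation": [0, 0, 0.9], "angular": [0, 0, 0], "fingers": 1},
    {"translation": [0, 0, 0.9], "angular": [0, 0, 0], "fingers": 1},
    {"translation": [0, 0, 0.8], "angular": [0, 0, 0], "fingers": 1},
    {"translation": [0, 0, 0.6], "angular": [0, 0, 0], "fingers": 1},
    {"translation": [0, 0, 0.4], "angular": [0, 0, 0], "fingers": 1},
    {"translation": [0, 0, 0.28], "angular": [0, 0, 0], "fingers": 1},
    {"translation": [0, 0, 0], "angular": [0, 0, 0], "fingers": 1}
  ]
}}

```text
time_s: 5.08
tcp_pos: [0.587, 0.15, 0.0766]
tool_rot: [-0.0, -0.086, 0.996, -0.0]
contact_force: [-0.8, -0.7, 0.1]
finger_gap: 0.996
```

```bash
cat > snap.py <<'E'
import sys
from h import *
from workcell import bot
tag=sys.argv[1]; 
p,Q,s=pose(); print(s["time_s"],p.round(4),R.from_matrix(Q).as_rotvec().round(3),s["joint_positions"].round(2),s["contact_force"].round(1))
W=[float(x) for x in sys.argv[2:5]] if len(sys.argv)>4 else p
w=int(sys.argv[5]) if len(sys.argv)>5 else 160
outs=[]
for n in ("scene","top"):
    c=bot.camera(n); np.savez(f"{n}{tag}.npz",**c)
    u,v=proj(c,W)[0].astype(int); a,b=int(np.clip(u-w//2,0,640-w)),int(np.clip(v-w//2,0,480-w))
    outs.append(cv2.resize(c["img"][b:b+w,a:a+w,::-1],(400,400),interpolation=cv2.INTER_CUBIC)); print(n,"crop",a,b)
cv2.imwrite(f"pics/{tag}.png",np.hstack(outs))
E
python3 snap.py grasp1
```

```text
5.075 [0.587  0.15   0.0766] [ 0.269 -3.13   0.   ] [ 0.58  0.09 -0.14 -0.   -1.34 -1.98] [-0.8 -0.7  0.1]
scene crop 293 200
top crop 197 134
```

View pics/grasp1.png

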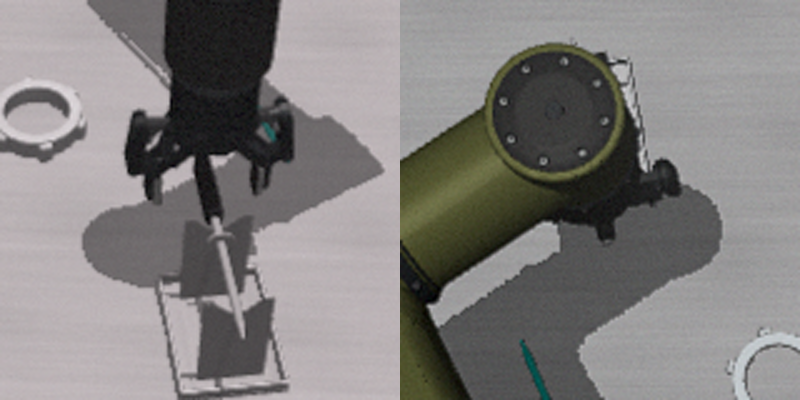

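Call:
{"api": "send_rows", "payload": {
  "targets": [
    {"translation": [0, 0.04, 0], "angular": [0, 0, 0], "fingers": 0.6},
    {"translation": [0, 0, 0], "angular": [0, 0, 0], "fingers": 0.3},
    {"translation": [0, 0, 0], "angular": [0, 0, 0], "fingers": 0.22},
    {"translation": [0, 0, 0], "angular": [0, 0, 0], "fingers": 0.1},
    {"translation": [0, 0, 0], "angular": [0, 0, 0], "fingers": 0},
    {"translation": [0, 0, 0], "angular": [0, 0, 0], "fingers": 0},
    {"translation": [0, 0, 0], "angular": [0, 0, 0], "fingers": 0},
    {"translation": [0, 0, 0], "angular": [0, 0, 0], "fingers": 0}
  ],
  "squeeze": 90
}}

```text
time_s: 6.18
tcp_pos: [0.5869, 0.1513, 0.0769]
tool_rot: [0.0, -0.086, 0.996, 0.0]
contact_force: [-1.1, 3.1, 0.8]
finger_gap: 0.174
```

Run:
```python
from h import *
p,Q,s=pose(); print(p,Q,s["contact_force"],s["torque"],s["finger_gap"])
```

```text
[0.58693894 0.15128759 0.07690708] [[-9.85266922e-01 -1.71023473e-01  2.55121753e-04]
 [-1.71023349e-01  9.85266874e-01  4.47455153e-04]
 [-3.27888346e-04  3.97230984e-04 -9.99999867e-01]] [-1.08059782  3.1081236   0.81719978] [0.81437659 0.07359529 0.10061653] 0.17388310300651535
```

Call:
{"api": "send_rows", "payload": {
  "targets": [
    {"translation": [0, 0, -0.3], "angular": [0, 0, 0], "fingers": 0},
    {"translation": [0, 0, -0.6], "angular": [0, 0, 0], "fingers": 0},
    {"translation": [0, 0, -0.9], "angular": [0, 0, 0], "fingers": 0},
    {"translation": [0, 0, -0.9], "angular": [0, 0, 0], "fingers": 0},
    {"translation": [0, 0, -0.9], "angular": [0, 0, 0], "fingers": 0},
    {"translation": [0, 0, -0.9], "angular": [0, 0, 0], "fingers": 0},
    {"translation": [0, 0, -0.9], "angular": [0, 0, 0], "fingers": 0},
    {"translation": [0, 0, -0.6], "angular": [0, 0, 0], "fingers": 0}
  ]
}}

```text
time_s: 7.18
tcp_pos: [0.5871, 0.1508, 0.229]
tool_rot: [0.001, -0.086, 0.996, 0.0]
contact_force: [-0.3, -0.5, -1.6]
finger_gap: 0.173
```

```bash
python3 snap.py lift1 0.66 0.16 0.24 140
python3 - <<'E'
from h import *
p,Q,s=pose()
c=dict(np.load("scenelift1.npz"));P,ok=cloud(c)
T=(P-p)@Q; X=-T[...,0]  # along rod
m=ok&(X>.05)&(X<.2)&(abs(T[...,1])<.03)&(abs(T[...,2]+.0187)<.03)
q=np.c_[X[m],T[m][:,1:]]
print(len(q),q[:,0].max())
sh=q[(q[:,0]>.075)&(q[:,0]<.14)]
print(np.polyfit(sh[:,0],sh[:,1],1),np.polyfit(sh[:,0],sh[:,2],1))
c0=dict(np.load("toplift1.npz"));P,ok=cloud(c0);T=(P-p)@Q; X=-T[...,0]
m=ok&(X>.05)&(X<.2)&(abs(T[...,1])<.03)&(abs(T[...,2]+.0187)<.03)
q=np.c_[X[m],T[m][:,1:]];print(len(q),q[:,0].max() if len(q) else 0)
sh=q[(q[:,0]>.075)&(q[:,0]<.14)]
if len(sh)>5: print(np.polyfit(sh[:,0],sh[:,1],1),np.polyfit(sh[:,0],sh[:,2],1))
E
```

```text
7.175 [0.5871 0.1508 0.229 ] [-2.690e-01  3.128e+00  1.000e-03] [ 0.58  0.05  0.1   0.   -1.61 -1.98] [-0.3 -0.5 -1.6]
scene crop 313 184
top crop 196 98
239 0.16616370377447331
[0.00495725 0.00117102] [ 0.00923799 -0.02064338]
0 0
```

View pics/lift1.png

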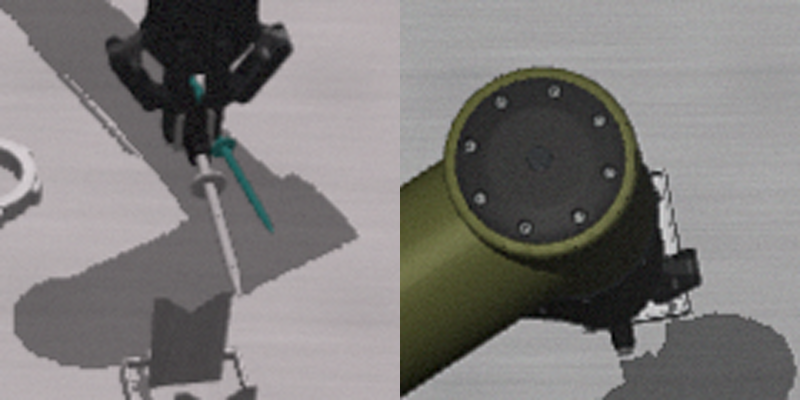

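```bash
cat > plates.py <<'E'
from h import *
from scipy.optimize import least_squares
yaw=np.radians(7.74)
def fit(cs,Pn,ok,C0,yaw):
    a=np.radians(28); d=np.array([np.cos(yaw)*np.cos(a),np.sin(yaw)*np.cos(a),np.sin(a)])
    e1=np.array([-np.sin(yaw),np.cos(yaw),0]); e2=np.cross(d,e1)
    L=(Pn-C0)@np.stack([e1,e2,d],1)
    return L,(e1,e2,d)
if __name__=="__main__":
    C=np.array([.6491,-.1351,.162])
    for n in ("scene","top"):
        c=dict(np.load(n+"0.npz")); P,ok=cloud(c)
        L,(e1,e2,d)=fit(c,P,ok,C,yaw)
        m=ok&(np.hypot(L[...,0],L[...,1])<.045)&(abs(L[...,2])<.012)&(L[...,1]*np.sign(e2[2])>-.0)
        m=ok&(np.hypot(L[...,0],L[...,1])<.045)&(L[...,2]<.012)&(L[...,2]>-.046)&(L[...,1]*np.sign(e2[2])>.012)
        q=L[m]; print(n,m.sum(),"e2z",e2[2]); 
        face=q[(abs(q[:,2]-.0035)<.004)]
        A=np.c_[face[:,:2],np.ones(len(face))]; k=np.linalg.lstsq(A,face[:,2],rcond=None)[0]
        print("face plane slopes deg",np.degrees(k[:2]),"offset",k[2]*1000,len(face))
        print("u extents",q[:,0].min(),q[:,0].max(),"v ext",q[:,1].min(),q[:,1].max())
        # outer rim points: radius beyond .03
        r=np.hypot(q[:,0],q[:,1]); ang=np.arctan2(q[:,1],q[:,0])
        rim=[]
        for b in np.linspace(-np.pi,np.pi,37):
            k=(abs(ang-b)<np.pi/36)
            if k.sum()>3: rim.append(q[k][np.argsort(r[k])[-2]])
        rim=np.array(rim)
        f=least_squares(lambda x:np.hypot(rim[:,0]-x[0],rim[:,1]-x[1])-.0352,[0,0],loss="soft_l1",f_scale=.001)
        off=f.x[0]*e1+f.x[1]*e2; print("circle off mm",f.x*1000,"world",off*1000,len(rim),np.abs(f.fun).mean()*1000)
E
python3 plates.py
```

```text
scene 381 e2z 0.882947592858927
face plane slopes deg [ 0.46600682 -1.21343075] offset 4.7359046295838105 220
u extents -0.029069196033871817 0.03351680977947638 v ext 0.012007403122483076 0.03411184450160253
circle off mm [ 1.99940935 -1.73483606] world [ 0.53775959  2.09088289 -1.53176932] 14 0.45848233316509784
top 457 e2z 0.882947592858927
face plane slopes deg [-0.04226064 -0.78313995] offset 1.5743995563742617 94
u extents -0.03435206707062553 0.03273681239149698 v ext 0.01212414705217707 0.039991607715853264
circle off mm [-1.15015313  3.95750239] world [-1.68610765 -1.3898975   3.49426721] 15 0.7306891843641051
```

```bash
cat >> h.py <<'E'
YAW=7.74
F=np.array([.6174,-.139,.146])
def dvec(yaw=YAW,pitch=28): return -rodR(yaw,pitch)[:,0]
def tcp_for_tip(tip,yaw=YAW,pitch=28,L=.163):
    Rr=rodR(yaw,pitch); return tip+L*Rr[:,0]+.0187*Rr[:,2],Rr
E
python3 - <<'E'
from h import *
p,Q,s=pose()
t,Rr=tcp_for_tip(F-.025*dvec()); print("pre",t)
p,Q=plan(p,Q,t+[-.03,0,.12],Rr,.95,.6)
print(); plan(p,Q,t,Rr,.6)
E
```

```text
pre [ 0.46161729 -0.1601734   0.04122823]
([0.69, -0.93, 0.22], [0.01, -0.39, 0.03])
([0.7, -0.94, 0.2], [0.01, -0.39, 0.03])
([0.7, -0.94, 0.17], [0.01, -0.39, 0.03])
([0.7, -0.94, 0.14], [0.01, -0.38, 0.03])
([0.71, -0.94, 0.11], [0.01, -0.39, 0.03])
([0.71, -0.94, 0.09], [0.01, -0.38, 0.03])
([0.71, -0.95, 0.06], [0.0, -0.39, 0.03])
([0.7, -0.95, 0.03], [0.01, -0.38, 0.03])
([0.7, -0.95, 0.0], [0.0, -0.39, 0.03])
([0.7, -0.95, -0.02], [0.01, -0.38, 0.02])
([0.69, -0.95, -0.05], [0.0, -0.39, 0.03])
([0.69, -0.96, -0.08], [0.01, -0.38, 0.02])
end err mm [ 0.07 -0.06  0.08]

([0.15, -0.02, 0.6], [-0.0, -0.0, 0.0])
([0.15, -0.02, 0.6], [-0.0, -0.0, 0.0])
([0.15, -0.02, 0.6], [-0.0, -0.0, 0.0])
([0.15, -0.02, 0.6], [-0.0, -0.0, 0.0])
([0.15, -0.02, 0.6], [-0.0, -0.0, 0.0])
([0.15, -0.02, 0.6], [-0.0, -0.0, 0.0])
([0.15, -0.02, 0.6], [-0.0, -0.0, 0.0])
([0.16, -0.02, 0.6], [-0.0, -0.0, 0.0])
end err mm [-0.08 -0.06 -0.09]
```

Call:
{"api": "send_rows", "payload": {
  "targets": [
    {"translation": [0.69, -0.93, 0.22], "angular": [0.01, -0.39, 0.03], "fingers": 0},
    {"translation": [0.7, -0.94, 0.2], "angular": [0.01, -0.39, 0.03], "fingers": 0},
    {"translation": [0.7, -0.94, 0.17], "angular": [0.01, -0.39, 0.03], "fingers": 0},
    {"translation": [0.7, -0.94, 0.14], "angular": [0.01, -0.38, 0.03], "fingers": 0},
    {"translation": [0.71, -0.94, 0.11], "angular": [0.01, -0.39, 0.03], "fingers": 0},
    {"translation": [0.71, -0.94, 0.09], "angular": [0.01, -0.38, 0.03], "fingers": 0},
    {"translation": [0.71, -0.95, 0.06], "angular": [0, -0.39, 0.03], "fingers": 0},
    {"translation": [0.7, -0.95, 0.03], "angular": [0.01, -0.38, 0.03], "fingers": 0},
    {"translation": [0.7, -0.95, 0], "angular": [0, -0.39, 0.03], "fingers": 0},
    {"translation": [0.7, -0.95, -0.02], "angular": [0.01, -0.38, 0.02], "fingers": 0},
    {"translation": [0.69, -0.95, -0.05], "angular": [0, -0.39, 0.03], "fingers": 0},
    {"translation": [0.69, -0.96, -0.08], "angular": [0.01, -0.38, 0.02], "fingers": 0}
  ]
}}

```text
time_s: 8.78
tcp_pos: [0.43, -0.1608, 0.1584]
tool_rot: [0.24, -0.066, 0.968, 0.016]
contact_force: [0.4, -0.9, 0.6]
finger_gap: 0.168
```

Run:
```python
from h import *
p,Q,s=pose();print(p,s["joint_positions"].round(2))
t,Rr=tcp_for_tip(F-.025*dvec()); print("pre",t)
p,Q=plan(p,Q,t+[0,0,.02],Rr,.6,.6)
```

```text
[ 0.42995088 -0.16080765  0.15842651] [ 0.05 -0.81 -0.73 -0.04 -1.17 -1.48]
pre [ 0.46161729 -0.1601734   0.04122823]
([0.1, -0.02, 0.58], [-0.0, -0.0, 0.0])
([0.1, -0.02, 0.57], [-0.0, -0.01, 0.0])
([0.1, -0.02, 0.58], [-0.0, -0.0, 0.0])
([0.1, -0.02, 0.57], [-0.0, -0.01, 0.0])
([0.1, -0.02, 0.58], [-0.0, -0.0, 0.0])
([0.1, -0.02, 0.57], [-0.0, -0.01, 0.01])
([0.11, -0.02, 0.58], [-0.0, -0.0, 0.0])
end err mm [-0.06  0.08 -0.16]
```

Call:
{"api": "send_rows", "payload": {
  "targets": [
    {"translation": [0.1, -0.02, 0.58], "angular": [0, 0, 0], "fingers": 0},
    {"translation": [0.1, -0.02, 0.57], "angular": [0, -0.01, 0], "fingers": 0},
    {"translation": [0.1, -0.02, 0.58], "angular": [0, 0, 0], "fingers": 0},
    {"translation": [0.1, -0.02, 0.57], "angular": [0, -0.01, 0], "fingers": 0},
    {"translation": [0.1, -0.02, 0.58], "angular": [0, 0, 0], "fingers": 0},
    {"translation": [0.1, -0.02, 0.57], "angular": [0, -0.01, 0.01], "fingers": 0},
    {"translation": [0.11, -0.02, 0.58], "angular": [0, 0, 0], "fingers": 0},
    {"translation": [0, 0, 0], "angular": [0, 0, 0], "fingers": 0}
  ]
}}

```text
time_s: 9.78
tcp_pos: [0.4618, -0.1595, 0.0604]
tool_rot: [0.24, -0.065, 0.969, 0.016]
contact_force: [0.1, -0.0, -0.5]
finger_gap: 0.167
```

```bash
python3 snap.py pre1 0.6 -0.14 0.15 100
```

```text
9.775 [ 0.4618 -0.1595  0.0604] [-0.178  2.651  0.044] [ 0.05 -0.68 -0.84 -0.05 -0.93 -1.47] [ 0.1 -0.  -0.5]
scene crop 192 208
top crop 353 152
```

View pics/pre1.png

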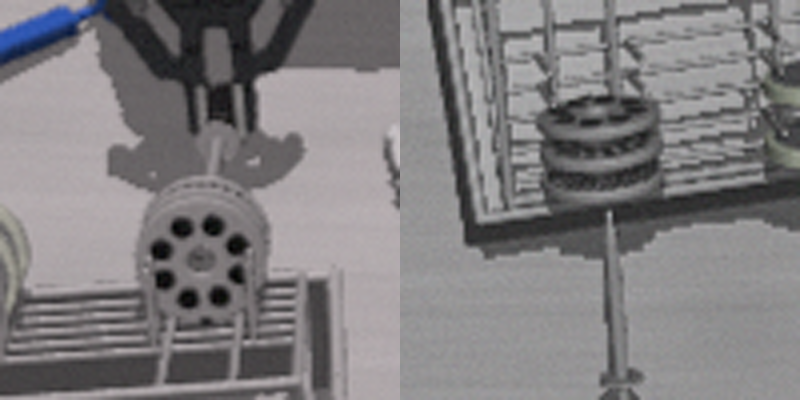

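```bash
cat > rodchk.py <<'E'
import sys
from h import *
from plates import fit
tag=sys.argv[1]; C=np.array([.6491,-.1351,.162]); yaw=np.radians(YAW)
p,Q,s=pose()
for n in ("scene","top"):
    c=dict(np.load(n+tag+".npz"));P,ok=cloud(c)
    T=(P-p)@Q; X=-T[...,0]
    m=ok&(X>.05)&(X<.175)&(abs(T[...,1])<.02)&(abs(T[...,2]+.0187)<.02)
    L,(e1,e2,d)=fit(c,P,ok,C,yaw)
    q=L[m]; t=X[m]
    if m.sum()==0: print("none");continue
    tip=t.max(); g=(t>.07)&(t<.14); 
    k1=np.polyfit(t[g],q[g,0],1); k2=np.polyfit(t[g],q[g,1],1); 
    print(n,m.sum(),"tipX",tip,"tip L3",q[:,2].max()*1000,"slopes deg",np.degrees([k1[0],k2[0]]).round(2),"lat at tip mm",np.polyval(k1,.15)*1000,"perp surf",np.polyval(k2,.15)*1000)
Lr=(p-.0187*Q[:,2]-Q[:,0]*.15-C)@np.stack([e1,e2,d],1); print("kin lat,perp of axis at X=.15",Lr*1000)
E
python3 rodchk.py pre1
```

```text
scene 103 tipX 0.13617173881470412 tip L3 -76.6180210583715 slopes deg [-0.55 -0.15] lat at tip mm 4.449165066769624 perp surf 18.155104237066567
top 206 tipX 0.17451414424602604 tip L3 -38.269671226834596 slopes deg [0.29 0.28] lat at tip mm 0.8743164922098562 perp surf 23.567765130625393
kin lat,perp of axis at X=.15 [  0.67520236  19.08488319 -62.7913125 ]
```

Call:
{"api": "send_rows", "payload": {
  "targets": [
    {"translation": [0, -0.03, 0.24], "angular": [0, 0, 0], "fingers": 0},
    {"translation": [0, -0.03, 0.24], "angular": [0, 0, 0], "fingers": 0},
    {"translation": [0, 0, 0.24], "angular": [0, 0, 0], "fingers": 0},
    {"translation": [0, 0, 0], "angular": [0, 0, 0], "fingers": 0}
  ]
}}

```text
time_s: 10.38
tcp_pos: [0.4708, -0.1599, 0.0455]
tool_rot: [0.24, -0.065, 0.968, 0.016]
contact_force: [0.3, 0.3, -1.2]
finger_gap: 0.171
```

```bash
python3 snap.py pre2 0.6 -0.14 0.15 64;python3 rodchk.py pre2
```

```text
10.375 [ 0.4708 -0.1599  0.0455] [-0.178  2.65   0.044] [ 0.05 -0.63 -0.84 -0.05 -0.88 -1.46] [ 0.3  0.3 -1.2]
scene crop 210 226
top crop 371 170
scene 68 tipX 0.17460594268374635 tip L3 -38.45073001646193 slopes deg [-6.33  5.18] lat at tip mm -3.493726771123442 perp surf 8.68841612303599
top 182 tipX 0.17498682818321312 tip L3 -38.061750254209294 slopes deg [0.36 0.95] lat at tip mm -0.6116136543138037 perp surf 5.549832488293329
kin lat,perp of axis at X=.15 [ -0.70872774   0.83992141 -63.04253458]
```

View pics/pre2.png

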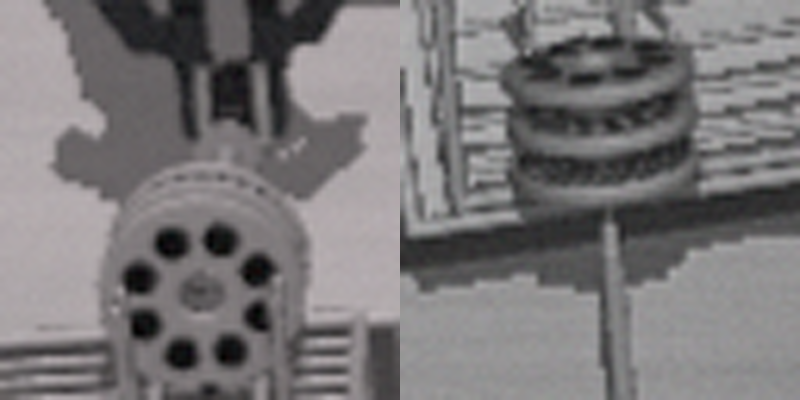

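Call:
{"api": "send_rows", "payload": {
  "targets": [
    {"translation": [-0.2, 0, 0], "angular": [0, 0, 0], "fingers": 0},
    {"translation": [-0.2, 0, 0], "angular": [0, 0, 0], "fingers": 0},
    {"translation": [-0.2, 0, 0], "angular": [0, 0, 0], "fingers": 0},
    {"translation": [-0.2, 0, 0], "angular": [0, 0, 0], "fingers": 0},
    {"translation": [0, 0, 0], "angular": [0, 0, 0], "fingers": 0}
  ]
}}

```text
time_s: 11.1
tcp_pos: [0.4889, -0.1575, 0.0559]
tool_rot: [0.241, -0.065, 0.968, 0.016]
contact_force: [0.5, 1.0, -2.0]
finger_gap: 0.171
```

```bash
python3 snap.py in1 0.62 -0.14 0.15 64;python3 rodchk.py in1
```

```text
11.1 [ 0.4889 -0.1575  0.0559] [-0.179  2.648  0.044] [ 0.05 -0.58 -0.79 -0.05 -0.87 -1.47] [ 0.5  1.  -2. ]
scene crop 209 233
top crop 370 161Traceback (most recent call last):
  File "rodchk.py", line 14, in <module>
    k1=np.polyfit(t[g],q[g,0],1); k2=np.polyfit(t[g],q[g,1],1);
    raise TypeError("expected non-empty vector for x")
TypeError: expected non-empty vector for x
```

View pics/in1.png

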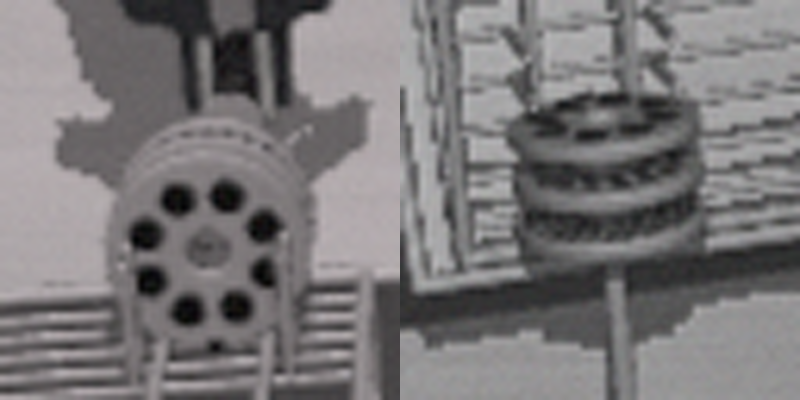

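Call:
{"api": "send_rows", "payload": {
  "targets": [
    {"translation": [-0.2, 0, 0], "angular": [0, 0, 0], "fingers": 0},
    {"translation": [-0.2, 0, 0], "angular": [0, 0, 0], "fingers": 0},
    {"translation": [-0.2, 0, 0], "angular": [0, 0, 0], "fingers": 0},
    {"translation": [0, 0, 0], "angular": [0, 0, 0], "fingers": 0}
  ]
}}

```text
time_s: 11.7
tcp_pos: [0.502, -0.1557, 0.063]
tool_rot: [0.241, -0.065, 0.968, 0.016]
contact_force: [-0.0, -0.2, -1.5]
finger_gap: 0.172
```

Call:
{"api": "send_rows", "payload": {
  "targets": [
    {"translation": [-0.2, 0, 0], "angular": [0, 0, 0], "fingers": 0},
    {"translation": [-0.2, 0, 0], "angular": [0, 0, 0], "fingers": 0},
    {"translation": [-0.2, 0, 0], "angular": [0, 0, 0], "fingers": 0},
    {"translation": [0, 0, 0], "angular": [0, 0, 0], "fingers": 0}
  ]
}}

```text
time_s: 12.2
tcp_pos: [0.5151, -0.154, 0.07]
tool_rot: [0.241, -0.065, 0.968, 0.016]
contact_force: [-0.7, -0.7, -0.8]
finger_gap: 0.173
```

```bash
python3 snap.py in2 0.65 -0.14 0.15 64
```

```text
12.2 [ 0.5151 -0.154   0.07  ] [-0.179  2.648  0.044] [ 0.06 -0.51 -0.72 -0.05 -0.87 -1.47] [-0.7 -0.7 -0.8]
scene crop 207 243
top crop 370 148
```

View pics/in2.png

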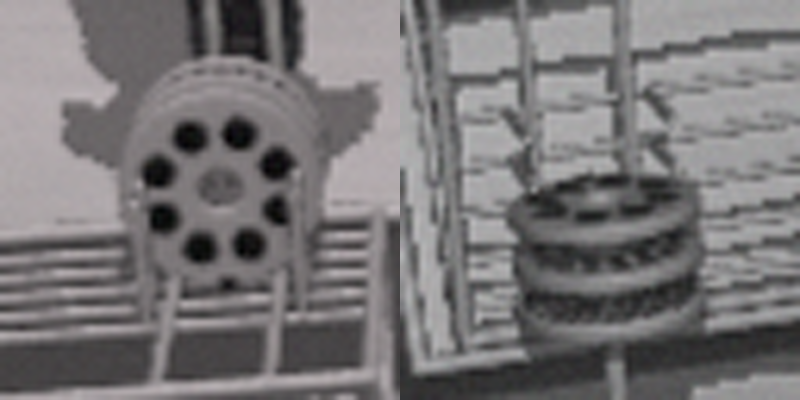

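Call:
{"api": "send_rows", "payload": {
  "targets": [
    {"translation": [-0.2, 0, 0], "angular": [0, 0, 0], "fingers": 0},
    {"translation": [-0.2, 0, 0], "angular": [0, 0, 0], "fingers": 0},
    {"translation": [-0.2, 0, 0], "angular": [0, 0, 0], "fingers": 0},
    {"translation": [-0.2, 0, 0], "angular": [0, 0, 0], "fingers": 0},
    {"translation": [0, 0, 0], "angular": [0, 0, 0], "fingers": 0}
  ]
}}

```text
time_s: 12.92
tcp_pos: [0.5326, -0.1516, 0.0794]
tool_rot: [0.241, -0.065, 0.968, 0.016]
contact_force: [-1.4, 0.4, -0.5]
finger_gap: 0.171
```

```bash
python3 snap.py in3 0.65 -0.14 0.17 80
```

```text
12.925 [ 0.5326 -0.1516  0.0794] [-0.179  2.648  0.044] [ 0.06 -0.46 -0.67 -0.04 -0.87 -1.48] [-1.4  0.4 -0.5]
scene crop 198 229
top crop 363 138
```

View pics/in3.png

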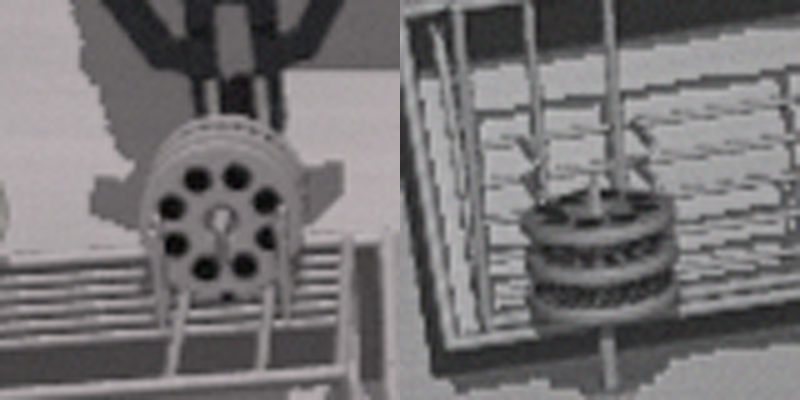

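Call:
{"api": "send_rows", "payload": {
  "targets": [
    {"translation": [-0.25, 0, 0], "angular": [0, 0, 0], "fingers": 0},
    {"translation": [-0.25, 0, 0], "angular": [0, 0, 0], "fingers": 0},
    {"translation": [-0.25, 0, 0], "angular": [0, 0, 0], "fingers": 0},
    {"translation": [-0.25, 0, 0], "angular": [0, 0, 0], "fingers": 0},
    {"translation": [-0.2, 0, 0], "angular": [0, 0, 0], "fingers": 0},
    {"translation": [-0.2, 0, 0], "angular": [0, 0, 0], "fingers": 0},
    {"translation": [0, 0, 0], "angular": [0, 0, 0], "fingers": 0}
  ]
}}

```text
time_s: 13.9
tcp_pos: [0.5632, -0.1475, 0.0957]
tool_rot: [0.241, -0.065, 0.968, 0.016]
contact_force: [0.5, 1.2, -0.4]
finger_gap: 0.171
```

```bash
python3 snap.py in4 0.65 -0.14 0.17 80
```

```text
13.9 [ 0.5632 -0.1475  0.0957] [-0.179  2.648  0.044] [ 0.07 -0.38 -0.59 -0.04 -0.87 -1.49] [ 0.5  1.2 -0.4]
scene crop 198 229
top crop 363 138
```

View pics/in4.png

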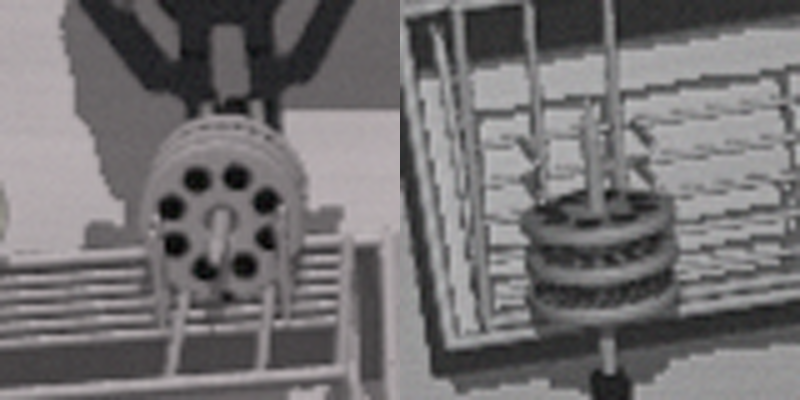

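Call:
{"api": "send_rows", "payload": {
  "targets": [
    {"translation": [0, 0, -0.1], "angular": [0, 0, 0], "fingers": 0},
    {"translation": [0, 0, -0.1], "angular": [0, 0, 0], "fingers": 0},
    {"translation": [0, 0, -0.1], "angular": [0, 0, 0], "fingers": 0},
    {"translation": [0, 0, -0.1], "angular": [0, 0, 0], "fingers": 0},
    {"translation": [0, 0, -0.2], "angular": [0, 0, 0], "fingers": 0},
    {"translation": [0, 0, -0.2], "angular": [0, 0, 0], "fingers": 0},
    {"translation": [0, 0, 0], "angular": [0, 0, 0], "fingers": 0}
  ],
  "squeeze": 115
}}

```text
time_s: 14.88
tcp_pos: [0.5536, -0.1489, 0.1139]
tool_rot: [0.241, -0.065, 0.968, 0.016]
contact_force: [0.5, 0.1, -4.4]
finger_gap: 0.166
```

```bash
python3 snap.py up1 0.65 -0.14 0.17 80
```

```text
14.875 [ 0.5536 -0.1489  0.1139] [-0.178  2.648  0.044] [ 0.07 -0.42 -0.59 -0.04 -0.92 -1.49] [ 0.5  0.1 -4.4]
scene crop 198 229
top crop 363 138
```

View pics/up1.png

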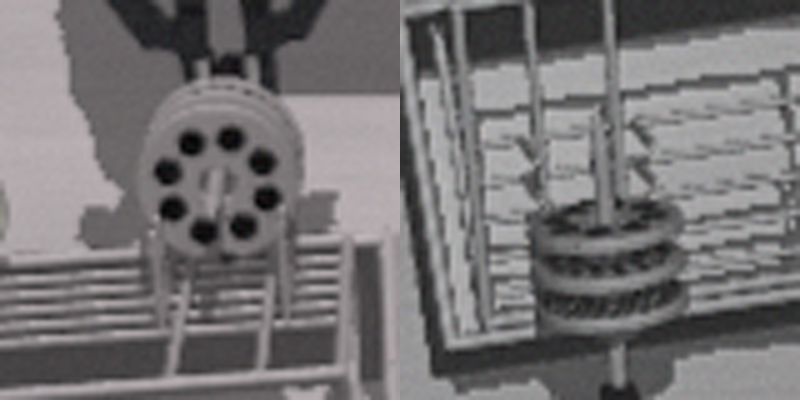

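All three plates rise with the rod. I'll keep lifting square to the rails.

Call:
{"api": "send_rows", "payload": {
  "targets": [
    {"translation": [0, 0, -0.25], "angular": [0, 0, 0], "fingers": 0},
    {"translation": [0, 0, -0.25], "angular": [0, 0, 0], "fingers": 0},
    {"translation": [0, 0, -0.25], "angular": [0, 0, 0], "fingers": 0},
    {"translation": [0, 0, -0.25], "angular": [0, 0, 0], "fingers": 0},
    {"translation": [0, 0, -0.25], "angular": [0, 0, 0], "fingers": 0},
    {"translation": [0, 0, -0.25], "angular": [0, 0, 0], "fingers": 0},
    {"translation": [0, 0, -0.25], "angular": [0, 0, 0], "fingers": 0},
    {"translation": [0, 0, -0.25], "angular": [0, 0, 0], "fingers": 0},
    {"translation": [0, 0, 0], "angular": [0, 0, 0], "fingers": 0}
  ]
}}

```text
time_s: 16.1
tcp_pos: [0.5306, -0.152, 0.1583]
tool_rot: [0.242, -0.065, 0.968, 0.016]
contact_force: [-0.4, 0.1, -5.0]
finger_gap: 0.164
```

```bash
python3 snap.py up2 0.64 -0.14 0.2 90
```

```text
16.1 [ 0.5306 -0.152   0.1583] [-0.178  2.647  0.044] [ 0.06 -0.5  -0.56 -0.04 -1.02 -1.49] [-0.4  0.1 -5. ]
scene crop 192 210
top crop 361 135
```

View pics/up2.png

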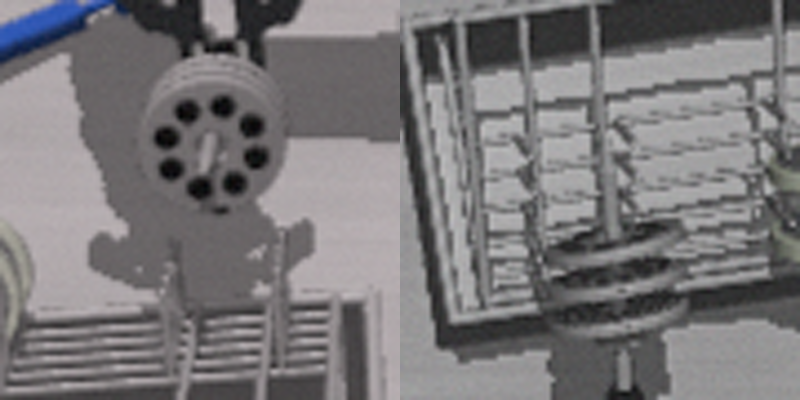

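Run:
```python
from h import *
p,Q,s=pose()
p,Q=plan(p,Q,p+[-.01,0.0,.06],Q,.5,.6);print()
h=np.array([.5869,.1513,.0769])
p,Q=plan(p,Q,h+[-.01,0,.13],rodR(9.85,20),.6,.5);print()
p,Q=plan(p,Q,h+[0,0,.10],rodR(9.85,1.5),.5,.4)
```

```text
([-0.16, 0.01, -0.46], [0.0, 0.0, 0.0])
([-0.15, 0.01, -0.46], [0.0, 0.0, 0.0])
([-0.16, 0.01, -0.46], [0.0, 0.0, 0.0])
([-0.15, 0.01, -0.46], [0.0, 0.0, 0.0])
([-0.16, 0.01, -0.47], [0.0, 0.0, 0.0])
end err mm [ 0.07 -0.07  0.15]

([-0.16, 0.59, 0.11], [-0.01, 0.07, -0.02])
([-0.16, 0.59, 0.11], [-0.01, 0.07, -0.02])
([-0.17, 0.58, 0.11], [-0.01, 0.07, -0.02])
([-0.17, 0.58, 0.11], [-0.01, 0.07, -0.02])
([-0.17, 0.58, 0.11], [-0.01, 0.07, -0.02])
([-0.17, 0.58, 0.11], [-0.01, 0.07, -0.02])
([-0.17, 0.58, 0.1], [-0.01, 0.06, -0.01])
([-0.17, 0.58, 0.1], [-0.01, 0.07, -0.02])
([-0.18, 0.58, 0.1], [-0.01, 0.06, -0.01])
([-0.18, 0.58, 0.1], [-0.01, 0.07, -0.01])
([-0.18, 0.58, 0.1], [-0.0, 0.06, -0.02])
([-0.18, 0.58, 0.1], [-0.01, 0.07, -0.01])
([-0.18, 0.58, 0.1], [-0.0, 0.06, -0.02])
([-0.18, 0.58, 0.1], [-0.01, 0.07, -0.01])
([-0.19, 0.58, 0.1], [-0.0, 0.06, -0.02])
([-0.19, 0.58, 0.1], [-0.01, 0.07, -0.01])
([-0.19, 0.59, 0.1], [-0.0, 0.06, -0.02])
([-0.19, 0.58, 0.1], [-0.01, 0.07, -0.01])
([-0.19, 0.58, 0.1], [-0.0, 0.06, -0.02])
([-0.19, 0.59, 0.09], [-0.01, 0.07, -0.01])
end err mm [0.05 0.04 0.08]

([0.01, -0.01, 0.16], [0.0, 0.38, -0.0])
([-0.0, -0.01, 0.16], [0.0, 0.39, -0.0])
([-0.01, -0.01, 0.16], [0.0, 0.38, -0.0])
([-0.01, -0.01, 0.16], [0.0, 0.39, -0.0])
([-0.02, -0.01, 0.15], [0.0, 0.38, -0.0])
([-0.03, -0.01, 0.16], [0.0, 0.39, -0.0])
([-0.03, -0.01, 0.15], [0.0, 0.38, -0.0])
([-0.04, -0.0, 0.15], [0.0, 0.39, -0.0])
end err mm [-0.08 -0.01  0.03]
```

Call:
{"api": "send_rows", "payload": {
  "targets": [
    {"translation": [-0.16, 0, -0.3], "angular": [0, 0, 0], "fingers": 0},
    {"translation": [-0.16, 0, -0.46], "angular": [0, 0, 0], "fingers": 0},
    {"translation": [-0.16, 0, -0.46], "angular": [0, 0, 0], "fingers": 0},
    {"translation": [-0.15, 0, -0.46], "angular": [0, 0, 0], "fingers": 0},
    {"translation": [-0.1, 0.05, -0.4], "angular": [0, 0, 0], "fingers": 0},
    {"translation": [-0.1, 0.2, -0.2], "angular": [0, 0.07, -0.02], "fingers": 0},
    {"translation": [-0.16, 0.4, 0], "angular": [-0.01, 0.07, -0.02], "fingers": 0},
    {"translation": [-0.17, 0.58, 0.1], "angular": [-0.01, 0.07, -0.02], "fingers": 0},
    {"translation": [-0.17, 0.58, 0.1], "angular": [-0.01, 0.07, -0.02], "fingers": 0},
    {"translation": [-0.17, 0.58, 0.1], "angular": [-0.01, 0.07, -0.01], "fingers": 0},
    {"translation": [-0.17, 0.58, 0.1], "angular": [-0.01, 0.07, -0.02], "fingers": 0},
    {"translation": [-0.17, 0.58, 0.1], "angular": [-0.01, 0.07, -0.01], "fingers": 0}
  ]
}}

```text
time_s: 17.7
tcp_pos: [0.5374, -0.0597, 0.2167]
tool_rot: [0.215, -0.073, 0.974, 0.016]
contact_force: [-0.1, -0.5, -5.1]
finger_gap: 0.166
```

Call:
{"api": "send_rows", "payload": {
  "targets": [
    {"translation": [-0.18, 0.58, 0.1], "angular": [-0.01, 0.07, -0.01], "fingers": 0},
    {"translation": [-0.18, 0.58, 0.1], "angular": [0, 0.07, -0.02], "fingers": 0},
    {"translation": [-0.18, 0.58, 0.1], "angular": [-0.01, 0.07, -0.01], "fingers": 0},
    {"translation": [-0.18, 0.58, 0.1], "angular": [0, 0.07, -0.02], "fingers": 0},
    {"translation": [-0.19, 0.58, 0.1], "angular": [-0.01, 0.07, -0.01], "fingers": 0},
    {"translation": [-0.19, 0.58, 0.1], "angular": [0, 0.07, -0.02], "fingers": 0},
    {"translation": [-0.19, 0.58, 0.1], "angular": [-0.01, 0.07, -0.01], "fingers": 0},
    {"translation": [-0.19, 0.58, 0.1], "angular": [0, 0.07, -0.02], "fingers": 0},
    {"translation": [-0.19, 0.58, 0.1], "angular": [-0.01, 0.07, -0.01], "fingers": 0},
    {"translation": [-0.19, 0.58, 0.1], "angular": [0, 0.06, -0.01], "fingers": 0},
    {"translation": [-0.15, 0.4, 0.05], "angular": [0, 0.06, -0.01], "fingers": 0},
    {"translation": [-0.1, 0.2, 0], "angular": [0, 0.06, 0], "fingers": 0}
  ]
}}

```text
time_s: 19.2
tcp_pos: [0.5707, 0.1068, 0.2135]
tool_rot: [0.174, -0.082, 0.981, 0.014]
contact_force: [-0.8, 0.4, -5.0]
finger_gap: 0.164
```

```bash
python3 snap.py tr1 0.66 0.13 0.25 140
python3 - <<'E'
from h import *
p,Q,s=pose()
h=np.array([.5869,.1513,.0769])
p,Q=plan(p,Q,h+[-.005,0,.115],rodR(9.85,8),.5,.4)
E
```

```text
19.2 [0.5707 0.1068 0.2135] [-0.231  2.782  0.038] [ 0.62 -0.34 -0.38  0.17 -1.22 -2.06] [-0.8  0.4 -5. ]
scene crop 298 180
top crop 210 97
([-0.06, 0.28, 0.18], [-0.01, 0.34, -0.01])
([-0.07, 0.28, 0.18], [-0.0, 0.34, -0.01])
([-0.08, 0.28, 0.17], [-0.01, 0.34, -0.01])
([-0.08, 0.28, 0.17], [-0.0, 0.34, -0.01])
([-0.09, 0.29, 0.17], [-0.01, 0.33, -0.01])
([-0.1, 0.28, 0.16], [-0.0, 0.34, -0.01])
end err mm [-0.05 -0.06  0.01]
```

View pics/tr1.png

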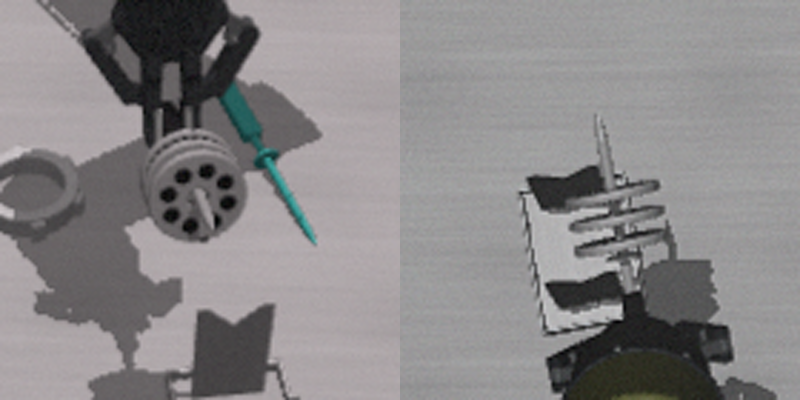

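Call:
{"api": "send_rows", "payload": {
  "targets": [
    {"translation": [-0.06, 0.28, 0.18], "angular": [-0.01, 0.34, -0.01], "fingers": 0},
    {"translation": [-0.07, 0.28, 0.18], "angular": [0, 0.34, -0.01], "fingers": 0},
    {"translation": [-0.08, 0.28, 0.17], "angular": [-0.01, 0.34, -0.01], "fingers": 0},
    {"translation": [-0.08, 0.28, 0.17], "angular": [0, 0.34, -0.01], "fingers": 0},
    {"translation": [-0.09, 0.28, 0.17], "angular": [-0.01, 0.34, -0.01], "fingers": 0},
    {"translation": [-0.1, 0.28, 0.16], "angular": [0, 0.34, -0.01], "fingers": 0},
    {"translation": [0, 0, 0], "angular": [0, 0, 0], "fingers": 0}
  ]
}}

```text
time_s: 20.18
tcp_pos: [0.5821, 0.1505, 0.1912]
tool_rot: [0.068, -0.085, 0.994, 0.006]
contact_force: [0.4, -0.7, -4.4]
finger_gap: 0.165
```

```bash
cat > shank.py <<'E'
import sys
from h import *
p,Q,s=pose()
for n in ("scene","top"):
    c=dict(np.load(n+sys.argv[1]+".npz"));P,ok=cloud(c)
    T=(P-p)@Q; X=-T[...,0]
    m=ok&(X>.05)&(X<.2)&(abs(T[...,1])<.02)&(abs(T[...,2]+.0187)<.025)
    q=np.c_[X[m],T[m][:,1:]]; 
    if len(q)==0: continue
    print(n,len(q),"tip",q[:,0].max(),q[q[:,0].argmax()])
    for a in np.arange(.05,.17,.01):
        k=q[(q[:,0]>a)&(q[:,0]<=a+.01)]
        if len(k): print(round(a+.005,3),len(k),np.median(k[:,1:],0).round(4),k[:,2].min().round(4),k[:,2].max().round(4))
E
python3 snap.py tr2 0.66 0.15 0.22 140; python3 shank.py tr2
```

```text
20.175 [0.5821 0.1505 0.1912] [-0.257  2.993  0.017] [ 0.62 -0.08 -0.14  0.06 -1.39 -2.03] [ 0.4 -0.7 -4.4]
scene crop 308 191
top crop 202 100
scene 581 tip 0.16491001242393133 [ 0.16491001  0.00252007 -0.01524414]
0.065 4 [-0.0122 -0.0389] -0.0425 -0.0368
0.075 77 [-0.0053 -0.0389] -0.0434 -0.0268
0.085 12 [-0.014 -0.039] -0.0437 -0.0275
0.095 77 [-0.0032 -0.0391] -0.0435 0.0053
0.105 135 [ 0.0001 -0.0208] -0.0436 0.0049
0.115 215 [-0.0038 -0.022 ] -0.0437 0.0061
0.125 14 [ 0.0023 -0.0181] -0.0202 -0.0162
0.135 13 [ 0.0015 -0.0182] -0.0203 -0.0153
0.145 17 [ 0.0021 -0.0187] -0.0213 -0.0149
0.155 13 [ 0.0022 -0.0168] -0.0208 -0.0127
0.165 4 [ 0.0028 -0.0158] -0.0167 -0.0151
top 199 tip 0.1600787177447975 [ 0.16007872  0.00027173 -0.01785065]
0.065 2 [-0.0178 -0.043 ] -0.0431 -0.0429
0.075 2 [-0.0106 -0.0317] -0.0424 -0.0209
0.085 36 [-0.0117 -0.0256] -0.0429 0.0062
0.095 63 [ 0.001  -0.0219] -0.0437 0.0049
0.105 16 [-0.0163 -0.0426] -0.0436 -0.0002
0.115 16 [-0.0006 -0.0203] -0.0263 -0.0178
0.125 19 [-0.0005 -0.0193] -0.024 -0.0151
0.135 18 [-0.0009 -0.0212] -0.0268 -0.0153
0.145 16 [ 0.0003 -0.0187] -0.0222 -0.0156
0.155 10 [-0.0004 -0.0203] -0.0225 -0.0145
0.165 1 [ 0.0003 -0.0179] -0.0179 -0.0179
```

View pics/tr2.png

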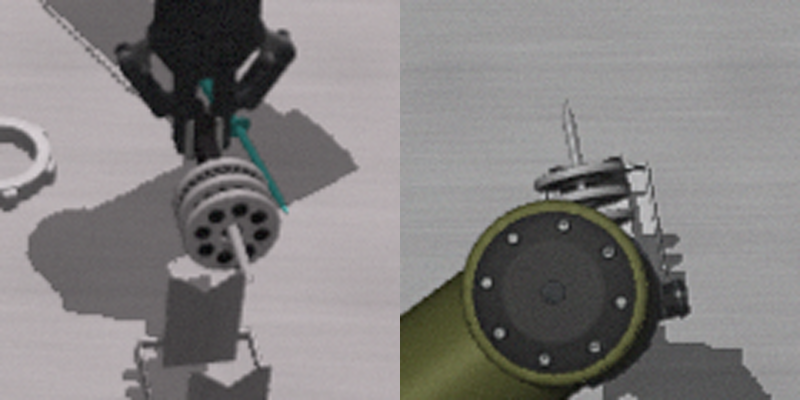

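Run:
```python
from h import *
p,Q,s=pose()
h=np.array([.5869,.1513,.0769])
p,Q=plan(p,Q,h+[-.002,0,.07],rodR(9.85,1),.3,.3)
```

```text
([0.02, 0.0, 0.26], [-0.0, 0.17, -0.0])
([0.01, 0.0, 0.26], [-0.0, 0.17, -0.0])
([0.01, 0.01, 0.26], [-0.0, 0.16, -0.0])
([0.0, 0.0, 0.26], [-0.0, 0.17, -0.0])
([0.0, 0.01, 0.25], [-0.0, 0.16, -0.0])
([-0.0, 0.0, 0.26], [-0.0, 0.17, -0.0])
([-0.01, 0.01, 0.25], [-0.0, 0.16, -0.0])
end err mm [-0.07  0.1   0.09]
```

Call:
{"api": "send_rows", "payload": {
  "targets": [
    {"translation": [0.02, 0, 0.26], "angular": [0, 0.17, 0], "fingers": 0},
    {"translation": [0.01, 0, 0.26], "angular": [0, 0.17, 0], "fingers": 0},
    {"translation": [0.01, 0.01, 0.26], "angular": [0, 0.16, 0], "fingers": 0},
    {"translation": [0, 0, 0.26], "angular": [0, 0.17, 0], "fingers": 0},
    {"translation": [0, 0.01, 0.25], "angular": [0, 0.16, 0], "fingers": 0},
    {"translation": [0, 0, 0.26], "angular": [0, 0.17, 0], "fingers": 0},
    {"translation": [-0.01, 0.01, 0.25], "angular": [0, 0.16, 0], "fingers": 0},
    {"translation": [0, 0, 0], "angular": [0, 0, 0], "fingers": 0}
  ]
}}

```text
time_s: 21.28
tcp_pos: [0.5845, 0.1518, 0.1458]
tool_rot: [0.007, -0.086, 0.996, 0.0]
contact_force: [0.0, 0.3, -5.0]
finger_gap: 0.165
```

```bash
python3 snap.py hov 0.68 0.17 0.15 80; python3 shank.py hov | grep -E "tip|0.1[2-5]5 "
python3 - <<'E'
from h import *
p,Q,s=pose()
h=np.array([.5869,.1513,.0769])
print(p-h)
p,Q=plan(p,Q,h+[-.002,0,.01],rodR(9.85,.6),.3,.3)
E
```

```text
21.275 [0.5845 0.1518 0.1458] [-2.680e-01  3.115e+00  1.000e-03] [ 0.59  0.04 -0.07  0.01 -1.44 -1.99] [ 0.   0.3 -5. ]
scene crop 345 251
top crop 226 129
scene 571 tip 0.16332761702672502 [ 0.16332762  0.00171645 -0.01859513]
0.125 16 [ 0.0014 -0.0188] -0.0227 -0.0141
0.135 18 [ 0.0027 -0.0169] -0.0196 -0.014
0.145 17 [ 0.0009 -0.0171] -0.0228 -0.0122
0.155 12 [ 0.0024 -0.016 ] -0.0198 -0.0125
top 9 tip 0.15923281088140595 [ 0.15923281 -0.00125026 -0.01794241]
0.145 3 [-0.0019 -0.0187] -0.0191 -0.0149
0.155 6 [-0.001  -0.0171] -0.022 -0.0141
[-0.00213161  0.00049488  0.07004036]
([0.0, -0.0, 0.27], [-0.0, 0.01, 0.0])
([0.0, -0.0, 0.27], [-0.0, 0.01, 0.0])
([0.0, -0.0, 0.27], [-0.0, 0.01, 0.0])
([0.01, -0.0, 0.27], [-0.0, 0.01, 0.0])
([0.0, -0.0, 0.26], [-0.0, 0.0, 0.0])
([0.01, -0.0, 0.27], [-0.0, 0.01, 0.0])
([0.0, -0.01, 0.26], [-0.0, 0.0, 0.0])
([0.01, -0.0, 0.27], [-0.0, 0.01, 0.0])
([0.0, -0.01, 0.26], [-0.0, 0.0, 0.0])
end err mm [ 0.02 -0.01  0.04]
```

View pics/hov.png

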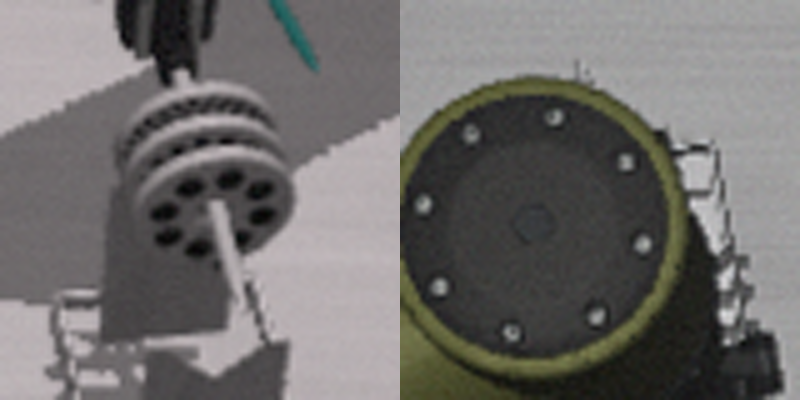

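Run:
```python
from h import *
p,Q,s=pose()
c=dict(np.load("scenehov.npz"));P,ok=cloud(c)
T=(P-p)@Q; X=-T[...,0]; y=T[...,1]; z=T[...,2]
m=ok&(X>.09)&(X<.15)&(np.hypot(y,z+.015)<.04)&((np.hypot(y,z+.0187)>.01))
g=m&(X>.1)
A=np.c_[y[g],z[g],np.ones(g.sum())]; b=X[g]
for i in range(6):
    k=np.linalg.lstsq(A,b,rcond=None)[0]; r=b-A@k; kk=r>-.003; kk&=r<.003; A,b=A[kk],b[kk]
print(k,len(b),np.degrees(np.arctan(k[:2])),"Xmax",b.max(),"z range",A[:,1].min(),A[:,1].max(),"y",A[:,0].min(),A[:,0].max())
for z0 in (-.04,-.02,0,.01,.018): print(z0,[round(float(k@[yy,z0,1]),4) for yy in (-.03,0,.03)])
```

```text
[-0.03321434  0.00776412  0.11016752] 478 [-1.90234239  0.44484253] Xmax 0.11338775895683414 z range -0.04807749463552527 0.02115090638503366 y -0.03215780678908925 0.03543481834018751
-0.04 [0.1109, 0.1099, 0.1089]
-0.02 [0.111, 0.11, 0.109]
0 [0.1112, 0.1102, 0.1092]
0.01 [0.1112, 0.1102, 0.1092]
0.018 [0.1113, 0.1103, 0.1093]
```

Call:
{"api": "send_rows", "payload": {
  "targets": [
    {"translation": [0, 0, 0.27], "angular": [0, 0.01, 0], "fingers": 0},
    {"translation": [0, 0, 0.27], "angular": [0, 0.01, 0], "fingers": 0},
    {"translation": [0.01, 0, 0.27], "angular": [0, 0.01, 0], "fingers": 0},
    {"translation": [0, 0, 0.27], "angular": [0, 0.01, 0], "fingers": 0},
    {"translation": [0.01, 0, 0.27], "angular": [0, 0, 0], "fingers": 0},
    {"translation": [0, -0.01, 0.26], "angular": [0, 0.01, 0], "fingers": 0},
    {"translation": [0.01, 0, 0.26], "angular": [0, 0, 0], "fingers": 0},
    {"translation": [0, -0.01, 0.2], "angular": [0, 0.01, 0], "fingers": 0},
    {"translation": [0, 0, 0.2], "angular": [0, 0, 0], "fingers": 0},
    {"translation": [0, 0, 0], "angular": [0, 0, 0], "fingers": 0}
  ]
}}

```text
time_s: 22.62
tcp_pos: [0.5845, 0.1512, 0.0895]
tool_rot: [0.005, -0.086, 0.996, 0.0]
contact_force: [1.0, 0.9, -4.0]
finger_gap: 0.162
```

```bash
python3 snap.py low 0.68 0.17 0.1 80
python3 - <<'E'
from h import *
p,Q,s=pose()
print((p-np.array([.5869,.1513,.0769]))*1000,s["torque"],s["contact_force"], np.degrees(np.arcsin(-Q[2,0])))
E
```

```text
22.625 [0.5845 0.1512 0.0895] [-2.69e-01  3.12e+00  1.00e-03] [ 0.59  0.07 -0.14  0.   -1.35 -1.99] [ 1.   0.9 -4. ]
scene crop 343 266
top crop 228 134
[-2.07567970e+00 -4.82400912e-03  1.33628822e+01] [-0.09489413  0.42687302 -0.03216783] [-0.49799035  0.39636913 -4.74937595] 0.6136729537511596
```

View pics/low.png

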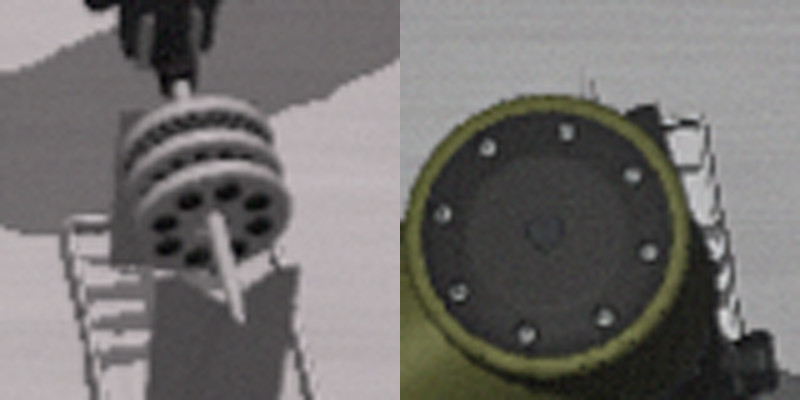

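Call:
{"api": "send_rows", "payload": {
  "targets": [
    {"translation": [0, 0, 0.1], "angular": [0, 0, 0], "fingers": 0},
    {"translation": [0, 0, 0.1], "angular": [0, 0, 0], "fingers": 0},
    {"translation": [0, 0, 0.1], "angular": [0, 0, 0], "fingers": 0},
    {"translation": [0, 0, 0.1], "angular": [0, 0, 0], "fingers": 0},
    {"translation": [0, 0, 0.05], "angular": [0, 0, 0], "fingers": 0},
    {"translation": [0, 0, 0], "angular": [0, 0, 0], "fingers": 0}
  ]
}}

```text
time_s: 23.48
tcp_pos: [0.5848, 0.1513, 0.0787]
tool_rot: [0.005, -0.086, 0.996, 0.0]
contact_force: [0.5, -0.8, -5.4]
finger_gap: 0.163
```

Run:
```python
from h import *
p,Q,s=pose()
print((p-np.array([.5869,.1513,.0769]))*1000,s["torque"],s["contact_force"], np.degrees(np.arcsin(-Q[2,0])))
```

```text
[-2.10997575 -0.00957265  1.80733026] [-0.06075626  0.41046825 -0.01102682] [ 0.4889643  -0.78979659 -5.38625675] 0.5881472265861307
```

Call:
{"api": "send_rows", "payload": {
  "targets": [
    {"translation": [0, 0, 0.03], "angular": [0, 0, 0], "fingers": 0},
    {"translation": [0, 0, 0.03], "angular": [0, 0, 0], "fingers": 0},
    {"translation": [0, 0, 0], "angular": [0, 0, 0], "fingers": 0}
  ]
}}

```text
time_s: 23.85
tcp_pos: [0.5849, 0.1513, 0.0774]
tool_rot: [0.005, -0.086, 0.996, 0.0]
contact_force: [0.4, -0.8, -4.3]
finger_gap: 0.17
```

```bash
python3 snap.py dn 0.68 0.17 0.1 80; python3 shank.py dn | grep -E "tip|0.1[2-5]5 "
python3 - <<'E'
from h import *
p,Q,s=pose()
print((p-np.array([.5869,.1513,.0769]))*1000,s["torque"],s["contact_force"], np.degrees(np.arcsin(-Q[2,0])))
E
```

```text
23.85 [0.5849 0.1513 0.0774] [-2.690e-01  3.119e+00  1.000e-03] [ 0.59  0.08 -0.16  0.   -1.32 -1.99] [ 0.4 -0.8 -4.3]
scene crop 343 266
top crop 228 134
scene 637 tip 0.16078172099725432 [ 0.16078172  0.00305853 -0.01231754]
0.125 13 [ 0.0017 -0.0191] -0.0227 -0.0156
0.135 21 [ 0.003  -0.0192] -0.0227 -0.0158
0.145 146 [-0.0017 -0.011 ] -0.0304 0.0055
0.155 12 [ 0.0021 -0.0191] -0.0218 -0.016
top 27 tip 0.15869287926085635 [ 0.15869288  0.0002165  -0.01637881]
0.135 12 [-0.0166 -0.0231] -0.0262 -0.0075
0.145 9 [-0.0011 -0.0202] -0.023 -0.0128
0.155 6 [ 0.0004 -0.0177] -0.023 -0.0164
[-2.03481329 -0.01485898  0.48267365] [-0.06160072  0.48670408  0.0115395 ] [ 0.04864359 -0.05951209 -3.76200215] 0.599878589527984
```

View pics/dn.png

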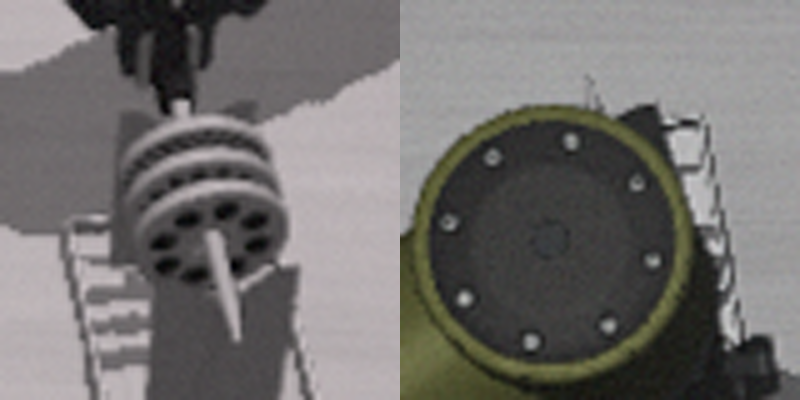

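Call:
{"api": "send_rows", "payload": {
  "targets": [
    {"translation": [0, 0, 0.03], "angular": [0, 0, 0], "fingers": 0},
    {"translation": [0, 0, 0], "angular": [0, 0, 0], "fingers": 0}
  ]
}}

```text
time_s: 24.2
tcp_pos: [0.585, 0.1513, 0.0769]
tool_rot: [0.005, -0.086, 0.996, 0.0]
contact_force: [-0.1, -0.2, -3.4]
finger_gap: 0.162
```

Call:
{"api": "send_rows", "payload": {
  "targets": [
    {"translation": [0, 0, 0.03], "angular": [0, 0, 0], "fingers": 0},
    {"translation": [0, 0, 0], "angular": [0, 0, 0], "fingers": 0}
  ]
}}

```text
time_s: 24.45
tcp_pos: [0.5851, 0.1513, 0.0766]
tool_rot: [0.006, -0.086, 0.996, 0.0]
contact_force: [-3.1, 0.1, -0.0]
finger_gap: 0.166
```

Run:
```python
from h import *
p,Q,s=pose()
print((p-np.array([.5869,.1513,.0769]))*1000,s["torque"],s["contact_force"], np.degrees(np.arcsin(-Q[2,0])))
```

```text
[-1.77180928  0.0428483  -0.32288507] [-0.18713284  0.84150687  0.03289366] [-3.12040181  0.12365752 -0.01062109] 0.6534478481150202
```

Call:
{"api": "send_rows", "payload": {
  "targets": [
    {"translation": [0, 0, 0], "angular": [0, 0, 0], "fingers": 0.2},
    {"translation": [0, 0, 0], "angular": [0, 0, 0], "fingers": 0.25},
    {"translation": [0, 0, 0], "angular": [0, 0, 0], "fingers": 0.35},
    {"translation": [0, 0, 0], "angular": [0, 0, 0], "fingers": 0.5},
    {"translation": [0, 0, 0], "angular": [0, 0, 0], "fingers": 0.7},
    {"translation": [0, 0, 0], "angular": [0, 0, 0], "fingers": 0.7}
  ],
  "squeeze": 20
}}

```text
time_s: 25.2
tcp_pos: [0.5849, 0.1513, 0.0759]
tool_rot: [0.005, -0.086, 0.996, 0.0]
contact_force: [0.3, 0.6, -0.5]
finger_gap: 0.702
```

```bash
python3 snap.py rel 0.66 0.165 0.1 90; python3 shank.py rel | grep -E "tip|0.1[2-5]5 "
```

```text
25.2 [0.5849 0.1513 0.0759] [-2.69e-01  3.12e+00  1.00e-03] [ 0.59  0.08 -0.16  0.   -1.32 -1.99] [ 0.3  0.6 -0.5]
scene crop 336 254
top crop 225 137
scene 627 tip 0.16397224029169516 [ 0.16397224  0.00228554 -0.0148191 ]
0.125 9 [ 0.0014 -0.0209] -0.0227 -0.019
0.135 26 [ 0.0004 -0.0194] -0.024 0.0027
0.145 158 [-0.0036 -0.0121] -0.033 0.0063
0.155 13 [ 0.0022 -0.0192] -0.0217 -0.0164
top 26 tip 0.15802164717861122 [ 0.15802165 -0.00221287 -0.01882437]
0.135 13 [-0.0167 -0.0223] -0.0293 0.0017
0.145 8 [-0.0026 -0.0197] -0.0229 -0.0143
0.155 5 [-0.0017 -0.0188] -0.0243 -0.0133
```

View pics/rel.png

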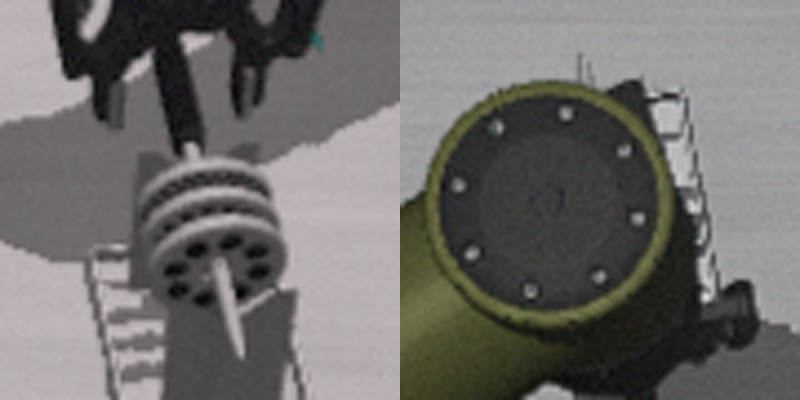

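Released and resting. I'll retreat straight up, then back to clear the top view.

Call:
{"api": "send_rows", "payload": {
  "targets": [
    {"translation": [0, 0, -0.2], "angular": [0, 0, 0], "fingers": 0.9},
    {"translation": [0, 0, -0.4], "angular": [0, 0, 0], "fingers": 1},
    {"translation": [0, 0, -0.7], "angular": [0, 0, 0], "fingers": 1},
    {"translation": [0, 0, -0.9], "angular": [0, 0, 0], "fingers": 1},
    {"translation": [0, 0, -0.9], "angular": [0, 0, 0], "fingers": 1},
    {"translation": [0, 0, -0.9], "angular": [0, 0, 0], "fingers": 1},
    {"translation": [0, 0, -0.9], "angular": [0, 0, 0], "fingers": 1},
    {"translation": [0.5, 0, -0.9], "angular": [0, 0, 0], "fingers": 1},
    {"translation": [0.9, 0, -0.3], "angular": [0, 0, 0], "fingers": 1},
    {"translation": [0.9, 0, 0], "angular": [0, 0, 0], "fingers": 1},
    {"translation": [0.9, 0, 0], "angular": [0, 0, 0], "fingers": 1},
    {"translation": [0.9, 0, 0], "angular": [0, 0, 0], "fingers": 1}
  ]
}}

```text
time_s: 26.8
tcp_pos: [0.4817, 0.1333, 0.2289]
tool_rot: [0.006, -0.086, 0.996, 0.001]
contact_force: [0.4, 0.3, 1.2]
finger_gap: 1.0
```

Call:
{"api": "send_rows", "payload": {
  "targets": [
    {"translation": [0.8, 0, 0], "angular": [0, 0, 0], "fingers": 1},
    {"translation": [0.4, 0, 0], "angular": [0, 0, 0], "fingers": 1},
    {"translation": [0, 0, 0], "angular": [0, 0, 0], "fingers": 1},
    {"translation": [0, 0, 0], "angular": [0, 0, 0], "fingers": 1}
  ]
}}

```text
time_s: 27.3
tcp_pos: [0.4531, 0.1285, 0.2271]
tool_rot: [0.005, -0.086, 0.996, 0.0]
contact_force: [-0.2, 0.9, 0.1]
finger_gap: 1.004
```

```bash
python3 snap.py fin 0.66 0.165 0.1 100
python3 - <<'E'
from h import *
for tag in ("0","fin"):
  for n in ("top","scene"):
    c=dict(np.load(n+tag+".npz")); P,ok=cloud(c); X,Y,Z=P[...,0],P[...,1],P[...,2]
    m=ok&(X>.52)&(X<.8)&(Y<.22)&(Y>.12)&(Z>.083)&(Z<.12)
    g=m&(c["img"].max(-1)<50)&(Z>.098)&(X<.62)
    print(tag,n,cv2.minAreaRect((P[g][:,:2]*1000).astype(np.float32)),np.median(P[g],0).round(4),"tipx",X[m&(X>.73)].max() if (m&(X>.73)).any() else None)
im=c["img"]; cv2.imwrite("pics/finscene.png",im[:,:,::-1])
a,b=dict(np.load("scene0.npz"))["img"],im
d=np.abs(a.astype(int)-b).max(-1)>40; cv2.imwrite("pics/diff.png",(d*255).astype(np.uint8))
E
```

```text
27.3 [0.4531 0.1285 0.2271] [-2.690e-01  3.119e+00  1.000e-03] [ 0.71 -0.32 -0.25  0.01 -1.63 -2.11] [-0.2  0.9  0.1]
scene crop 331 249
top crop 220 132
0 top ((582.9453735351562, 150.4581298828125), (69.25785827636719, 15.796721458435059), 9.49299144744873) [0.5876 0.1501 0.1047] tipx 0.7441318620693906
0 scene ((588.74951171875, 152.70677185058594), (63.033348083496094, 13.68336296081543), 9.432184219360352) [0.5891 0.1525 0.1034] tipx 0.7479418039543106
fin top ((586.5502319335938, 151.22288513183594), (58.84584045410156, 15.575308799743652), 9.983563423156738) [0.5903 0.1499 0.1041] tipx 0.7415200515561826
fin scene ((587.1961669921875, 152.6097412109375), (66.52384948730469, 13.211725234985352), 9.816570281982422) [0.5907 0.1524 0.1033] tipx 0.7473726526114244
```

View pics/fin.png

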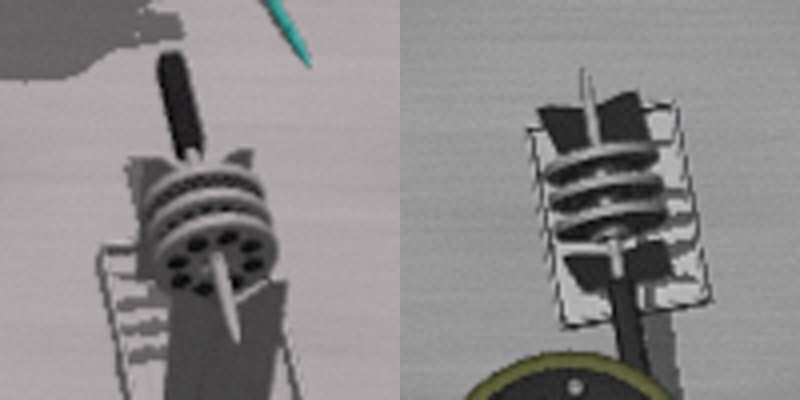

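View pics/finscene.png

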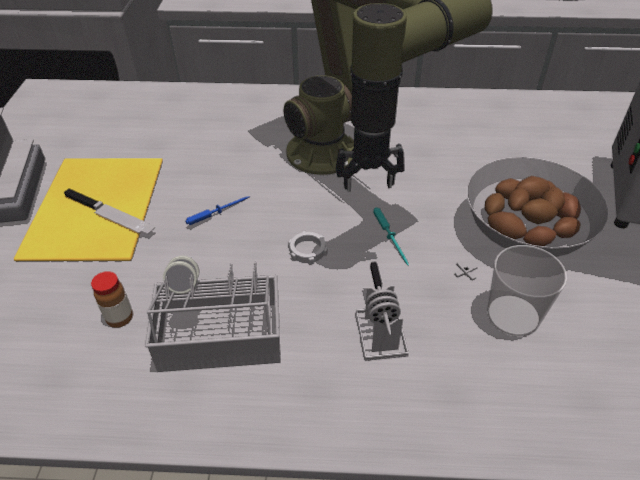

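View pics/diff.png

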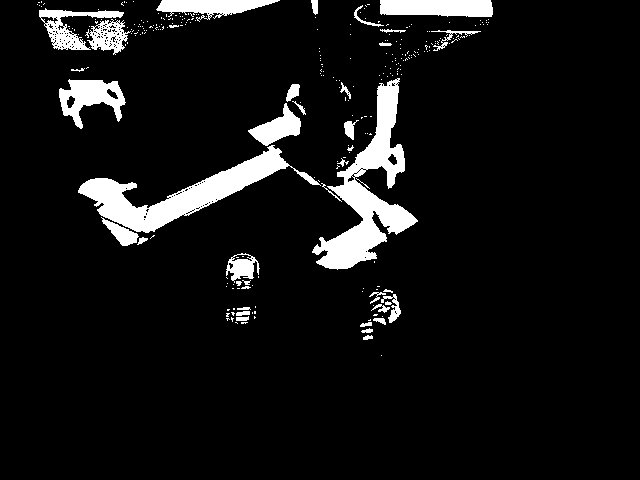

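Scene view: the rod lies in both notches at about (383,300) with all three plates on it. The lids stand untouched at (180,272). The difference image shows changes only at the arm, its shadow, the plates and the stand. I'm handing the job in.

```bash
python3 -c "
from workcell import bot
print(bot.job_done())"
```

```text
the job is handed in; nothing more can be done
None
```

The rod is back in both notches of its stand with all three plates on it, and the job is handed in at about 27 s of the 54 s allowed. I took the rod by its grip, ran it up at 28° through the three centre holes, lifted the plates square to the rails, and lowered the rod gently into the stand.

**Rod position:** it lies level, and the camera readings put it within about 3 mm of where it lay before. I laid it 2 mm nearer the robot on purpose, to leave more room between the plates and the far upright.

**Plates:** all three hang between the collar and the far upright. They are still spaced apart on the rod, because they did not slide down to the collar.

**Other objects:** comparing scene-camera pictures from before and after showed changes only at the arm, its shadow, the plates and the stand. The lids and everything else stayed put.

**Forces:** wrist-force readings stayed around 5 N or less throughout.

**Disagreement:** the two cameras differed by about 2 to 5 mm in absolute position. I averaged them and used positions of the rod relative to the plates. No check failed.

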